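Tare the scale with the storage canister on it

TASK

The square canister is to be weighed out of next: move the label roll that was left on the scale into the shallow tray, standing on its end, then lift the square canister up over the front rail of the riser shelf, bring it forward, stand it gently in the middle of the scale's platform and let go of it. With the canister standing there, press the scale's wide tare key firmly enough to register (about 5 N for half a second) without leaning on it and without pressing the small keys. Leave all the other things on the counter, shelf and tray where they stand.

Things in the scene. Friction and masses are not known exactly. Their poses are not given: they have to be found in the camera images.
- roll_center (a point): centre (half-way up) of the label roll: a white paper roll 56 mm in diameter and 50 mm high, standing on its end on the scale's platform at the start; z points up along its axis. About 0.1 kg
- canister_center (a point): centre (half-way up, 45 mm above its base) of the canister: white plastic with a flat white lid, the only square thing on the shelf, 52 x 52 mm and 90 mm high with flat vertical sides; x and y are square to its sides, z up. 0.25 to 0.5 kg
- shelf: steel riser shelf, 180 mm deep (x) and 360 mm long (y), fixed; origin on the counter under its centre, front faces its -x side (to the robot). Its board's upper face is 100 mm above the counter and open above. Retaining rods 8 mm thick run along y at x = -86 mm (front rail) and x = +86 mm, their tops 140 mm above the counter; 4 mm end panels at y = -180 and +180 mm rise to 150 mm above the counter
- scale: portion scale, 240 mm deep (x), 190 mm wide (y), fixed; origin on the counter under its centre. Its -x part, towards the robot, is a key panel sloping down to the robot at 15 degrees, with one row of four keys; behind it is the square steel platform
- platform (a point): middle of the upper face of the scale's platform, 64 mm above the counter; the platform is level, 150 x 150 mm, square to the scale
- tare_key: tare key: the wide key, 44 mm (y) x 22 mm (x), at the right-hand end of the row as seen from the robot (the scale's -y end); origin at the middle of its upper face, 3 mm proud of the panel, x up the slope, z out of the face (tilted 15 degrees towards the robot). A membrane key, pressed along -z: it gives about 1 mm per 7 N, 2 mm at most
- small_keys: the other three keys, 22 x 22 mm each, in the same row 38 mm apart along y; origin at the middle of the upper face of the middle one, axes as for the tare key. The nearest one's edge is 24 mm from the tare key's edge
- tray: shallow open steel tray, 140 mm (x) by 220 mm (y), fixed; walls 3 mm thick and 22 mm high, floor 3 mm thick; origin on the counter under its centre
- tin_center (a point): centre of a round aluminium tin standing in the tray, 48 mm in diameter and 32 mm high; leave it
- jar_center (a point): centre of a round glass jar on the shelf, 58 mm in diameter, 80 mm high; leave it
- shaker_center (a point): centre of a round steel shaker on the shelf, 57 mm in diameter, 92 mm high; leave it
- oil_bottle_center (a point): half-way up a green glass oil bottle on the counter, 62 mm in diameter, 240 mm high; leave it
- tub: open white plastic tub on the counter, 120 x 85 x 50 mm high, origin under its centre; leave it
- cup: open white plastic cup on the counter, 80 mm in diameter, 90 mm high, origin under its centre; leave it
- bowl: steel bowl on the counter, 120 mm in diameter, 50 mm high, origin under its centre; leave it
Not all that is in view belongs to the job. Leave any blue or pink look-alike of the part that bears canister_center alone.

How it is judged:
On the way, in this order (a step that is already met when the one before it is completed fails the run):
1. the label roll stands on its end in the tray, let go (x of roll_center in the frame of tray between -0.07 and 0.07 m and y of roll_center in the frame of tray between -0.11 and 0.11 m and height (world z) of roll_center below 0.034 m and angle between roll_center's own z axis and vertical below 0.15 rad and contact force between roll and the fingers below 0.1 N), for 0.1 s.
2. the canister is brought forward over the shelf's front rail, clear above it (x of canister_center in the frame of shelf between -0.3 and -0.115 m and z of canister_center in the frame of shelf above 0.18 m and y of canister_center in the frame of shelf between -0.25 and 0.25 m), for 0.05 s.
3. the canister stands upright in the middle of the platform, let go (horizontal distance between canister_center and platform below 0.025 m and z of canister_center in the frame of platform below 0.049 m and angle between canister_center's own z axis and vertical below 0.08 rad and contact force between canister and the fingers below 0.1 N), for 0.2 s.
4. the tare key is pressed with at least 3.5 N for 0.2 s while the canister stands there (contact force between tare_key and the fingers above 3.5 N and horizontal distance between canister_center and platform below 0.025 m and z of canister_center in the frame of platform below 0.049 m), for 0.2 s.
At the end, for the whole second after the job is handed in: The canister stands upright and at rest on the scale's platform, its centre within 25 mm of the platform's middle; the label roll stands on its end, at rest on the tray's floor (horizontal distance between canister_center and platform below 0.025 m and z of canister_center in the frame of platform below 0.049 m and angle between canister_center's own z axis and vertical below 0.08 rad and linear speed of each of canister, roll below 0.02 m/s and x of roll_center in the frame of tray between -0.07 and 0.07 m and y of roll_center in the frame of tray between -0.11 and 0.11 m and height (world z) of roll_center below 0.034 m and angle between roll_center's own z axis and vertical below 0.15 rad); the robot touches nothing.
It fails at once if the tare key is pressed with more than 30 N (contact force between tare_key and anything else above 30 N).
It fails at once if one of the small keys is pressed (over 2 N) (contact force between small_keys and anything else above 2 N).
It fails at once if the canister is dropped (falls freely, faster than 0.5 m/s, that is by more than about 13 mm) (linear speed of canister above 0.5 m/s and contact force between canister and the fingers below 0.1 N).
It fails at once if another thing on the shelf, tray or counter is moved by more than 30 mm (distance of any of tin_center, jar_center, shaker_center, oil_bottle_center, tub, cup, bowl from where it was at the start of the episode above 0.03 m).
It also fails if it takes over 67 s, if anything falls off the work surface, if the arm or the gripper's body presses on something with over 40 N, if the wrist force passes 120 N, or if a joint passes its speed limit or range.

ROBOT

A 7-joint arm with a two-finger parallel gripper is mounted at the origin on the work surface. World frame = base frame: x ahead of the robot, y to its left, z up, the work surface at z = 0. Lengths are in m, angles in rad, forces in N, time in s.
With the tool pointing down it reaches from about 0.425 to 0.925 m from the base axis. Payload 6.8 kg.
Tool frame: the origin (TCP) lies between the finger pads; the fingertips stand 14 mm ahead of it and the grasp point (between the pads) lies 5 mm behind it; z points along the fingers, y is the direction in which the jaws open and shut (so a half turn about z gives the same grasp; the last joint's range is limited). The gripper opens to 85 mm and grips with 20 to 120 N. Pads are 22 mm wide; open, the fingers measure 114 mm over their backs; the gripper's body (76 mm by 85 mm) begins 54 mm behind the grasp point. The pads swing forward as they close: fully open they stand 13 mm farther back than shut.
Start: joints at [-1.347, 0.477, 0.022, 1.555, -0.011, 1.109, -0.083], TCP at [0.22, 0.638, 0.245] pointing down, gripper open.
Joint ranges: [-2.96, 2.96], [-0.34, 2.1], [-1.41, 1.46], [0.24, 2.44], [-1.37, 4.51], [0.17, 1.92], [-2.96, 2.96]. Speed limits (rad/s): [2.39, 2.39, 3.14, 3.14, 3.14, 3.14, 3.14].

INTERFACE

Orientations are given as a unit quaternion [w, x, y, z].
In Python, from plant import ctrl gives the robot as it stands. The module is installed in compiled form; this text tells all that it offers.
- The arm moves only by the tool step_arm, never from a script. Its argument "targets" is a list of rows, each a list of 4 numbers: the shift along the tool's x, y, z in m, then the turn about the tool's z in rad. In form: [[tx, ty, tz, turn], ...]. A call has 1 to 12 rows; each row shifts and turns the pose as measured when the row begins, along the tool's axes as they then stand; what a row does not reach is not made up. A row lasts 1/12 s, in which the tool goes at most 41.7 mm and 7.16 degrees, less where a joint would pass 70% of its speed; a pose out of reach is approached as far as the arm can. A call with a gripper value outside its range is refused whole. "grip" is the closure, from 0 (fully open) to 1 (shut), set as the call begins (left out, the last holds). The fingers move at their own pace and stop on an object; "grip_force" is the grip in N (left out, the last holds). Time passes only in rows, so rows that do not move let the fingers close. It gives the time, the measured TCP pose, the force and the opening at its end, in the units of the state.
- ctrl.observe(): the state, without advancing time (a new reading comes with each control period).
- ctrl.read_camera(name): name is "scene" or "top" or "wrist"; returns the picture (420x560x3 uint8, red, green, blue); there is no depth.
- ctrl.camera_params(name): a dict with "vfov" (degrees; the focal length in pixels is half the picture's height over the tangent of half this angle, whatever the lens; pixels are square), "cx", "cy" (the principal point, pixels), "world_to_cam" (4x4, takes a point from world to camera coordinates). Camera axes: x right, y up, looking along -z (the intrinsics and any distortion apply to the point x, -y, -z); pixel columns grow to the right and rows downward; lengths in m; the calibration is good to about 2 mm. The wrist camera is an equidistant fisheye: a pixel r from the principal point sees the ray r / f radians off the axis. A picture is of the moment at which its call begins: read the wrist's pose just before it. camera_params takes no time and is no camera call; for the wrist camera it gives the pose at the moment of the call.
- ctrl.hand_in(): hands the job in, once; it reports no verdict.
Trained networks look in the newest picture that a camera, given by its name, has taken for a name from the list of things; names that differ only in an ending like _2 or _b are one class to them, and where a whole thing is asked for, a point or a joint stands for the part that bears it (a point fixed in the world has none). Each returns a list of dicts, best first, with "score" (0 to 1); they miss things now and then, are a little off and sometimes report something else, mostly with a low value. They report only what shows in the picture. A call takes as long as a camera call. They do not tell look-alikes from the thing itself.
- ctrl.search_frame(camera, label): "point" ([x, y, z] in m, in world coordinates, good to about 4 mm: the middle of the surface that is visible of it).
The state is a dict: "time": time; "joints": joint angles; "joint_vel": joint speeds; "tau": joint torques, N m; "tool_pos": TCP position; "ee_rot": TCP orientation; "wrist_force": force on the tool from outside, world axes, zero at the start; "torque": the same for the moment, N m; "grip_width": finger opening in m.
Only numpy, scipy, OpenCV 4.12 (cv2) and the standard library are available. Lean on these libraries where they do the work, as an engineer would, in place of code of your own. Each camera call takes 0.05 s, during which the arm holds its last target.

## Working session

There is one attempt and no reset: what is moved stays moved. The work goes in short steps, Python scripts to look and compute and a tool call to move; the robot and the scene stay as the last step left them, time stands still between calls to the robot, and variables do not carry over. Pictures are saved under pics/ and viewed, and the job is handed in when it is done.

Besides the shell and the picture viewer there is one more tool, called after ">>>" as name(argument=value, ...), one argument or row to a line, values as JSON. step_arm: Moves the arm, as the interface text tells. Its arguments: {"type":"object","properties":{"targets":{"type":"array"},"grip":{"type":"number"},"grip_force":{"type":"number"}},"required":["targets"]}

```bash
mkdir -p pics; python3 - <<'E'
from plant import ctrl
import cv2
s=ctrl.observe(); print({k:(s[k]) for k in ('time','tool_pos','ee_rot','grip_width','wrist_force')})
for n in ('scene','top'):
    im=ctrl.read_camera(n); cv2.imwrite(f'pics/{n}0.png',im[...,::-1])
    for l in ['roll_center','canister_center','scale','tray','shelf','tare_key','small_keys','tin_center','jar_center','shaker_center','platform','oil_bottle_center','tub','cup','bowl']:
        print(n,l,[([round(float(v),3) for v in d['point']],round(d['score'],2)) for d in ctrl.search_frame(n,l)[:3]])
E
```

```text
{'time': 0.0, 'tool_pos': array([0.21969473, 0.63764031, 0.24433613]), 'ee_rot': array([-9.62960984e-05,  1.65144096e-01,  9.86269025e-01, -9.10191068e-04]), 'grip_width': 0.08513301333702757, 'wrist_force': array([-0.07644902, -0.51041359,  0.21834987])}
scene roll_center [([0.53, -0.192, 0.108], 0.94), ([0.666, 0.189, 0.099], 0.55)]
scene canister_center [([0.719, 0.428, 0.087], 0.96), ([0.637, 0.288, 0.174], 0.61)]
scene scale [([0.557, -0.214, 0.047], 0.68)]
scene tray [([0.382, 0.229, 0.005], 0.81)]
scene shelf [([0.666, 0.189, 0.101], 0.88)]
scene tare_key [([0.425, -0.323, 0.039], 0.63)]
scene small_keys []
scene tin_center [([0.377, 0.182, 0.033], 0.75)]
scene jar_center [([0.651, 0.16, 0.158], 0.87), ([0.666, 0.189, 0.099], 0.46)]
scene shaker_center [([0.638, 0.054, 0.177], 0.64)]
scene platform [([0.548, -0.215, 0.048], 0.94)]
scene oil_bottle_center [([0.388, 0.012, 0.127], 0.94)]
scene tub [([0.509, -0.491, 0.025], 0.84)]
scene cup [([0.554, -0.214, 0.047], 0.7), ([0.743, -0.275, 0.065], 0.67)]
scene bowl [([0.514, 0.507, 0.022], 0.93)]
top roll_center [([0.52, -0.2, 0.112], 0.74)]
top canister_center [([0.373, 0.495, 0.093], 0.79), ([0.697, 0.418, 0.088], 0.77), ([0.621, 0.27, 0.19], 0.63)]
top scale [([0.491, -0.241, 0.047], 0.79), ([0.398, 0.226, 0.004], 0.35)]
top tray [([0.397, 0.224, 0.005], 0.64)]
top shelf [([0.612, 0.171, 0.103], 0.61)]
top tare_key []
top small_keys [([0.399, -0.235, 0.037], 0.55)]
top tin_center [([0.375, 0.174, 0.033], 0.49)]
top jar_center [([0.62, 0.146, 0.179], 0.57)]
top shaker_center [([0.619, 0.041, 0.19], 0.61)]
top platform [([0.491, -0.245, 0.047], 0.97)]
top oil_bottle_center [([0.37, 0.004, 0.176], 0.94), ([0.616, 0.04, 0.195], 0.44)]
top tub [([0.515, -0.492, 0.008], 0.63)]
top cup [([0.755, -0.281, 0.044], 0.73)]
top bowl [([0.546, 0.51, 0.02], 0.64)]
```

View pics/scene0.png

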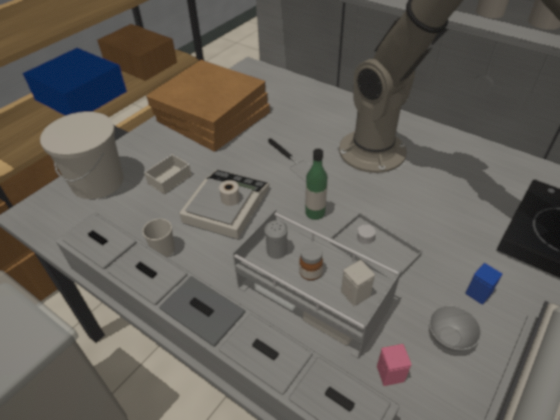

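View pics/top0.png

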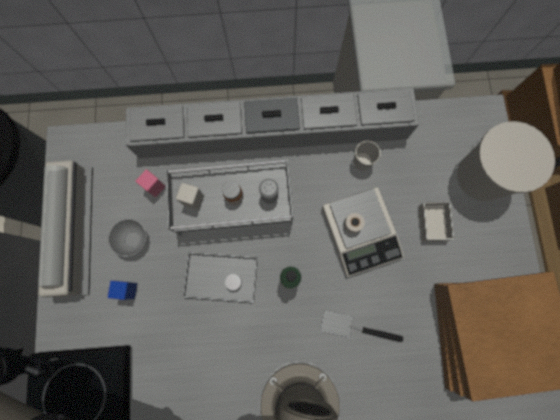

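```bash
python3 - <<'E'
from plant import ctrl
import numpy as np
np.set_printoptions(precision=4,suppress=True)
for n in ('scene','top','wrist'):
    p=ctrl.camera_params(n); print(n,p); M=np.array(p['world_to_cam']); print(-M[:3,:3].T@M[:3,3])
print(ctrl.observe()['time'])
E
```

```text
scene {'vfov': 48.80928636675499, 'cx': 282.17506252566227, 'cy': 220.6781063583494, 'world_to_cam': array([[-0.5844,  0.8113, -0.0165,  0.3163],
       [-0.5978, -0.4167,  0.6849,  0.2458],
       [ 0.5487,  0.4101,  0.7285, -1.626 ],
       [ 0.    ,  0.    ,  0.    ,  1.    ]])}
[1.224  0.5126 1.0214]
top {'vfov': 56.91825901563436, 'cx': 282.08000097746236, 'cy': 210.97618525373088, 'world_to_cam': array([[-0.0748, -0.9972, -0.0007,  0.0511],
       [ 0.9757, -0.0734,  0.2067, -0.5758],
       [-0.2062,  0.0148,  0.9784, -1.1567],
       [ 0.    ,  0.    ,  0.    ,  1.    ]])}
[0.3271 0.0258 1.2508]
wrist {'vfov': 65.70646984690485, 'cx': 280.9382555659895, 'cy': 210.4932187166827, 'world_to_cam': array([[ 0.3252,  0.9456,  0.0001, -0.6753],
       [-0.8948,  0.3077, -0.3234,  0.0426],
       [-0.3058,  0.1051,  0.9463, -0.3808],
       [ 0.    ,  0.    ,  0.    ,  1.    ]])}
[0.1412 0.6655 0.3741]
1.6
```

```bash
python3 - <<'E'
import cv2
a=cv2.imread('pics/top0.png'); b=cv2.imread('pics/scene0.png')
def c(im,x0,y0,x1,y1,s,n):
    k=cv2.resize(im[y0:y1,x0:x1],None,fx=s,fy=s,interpolation=cv2.INTER_CUBIC); k=cv2.convertScaleAbs(k,alpha=1.5)
    for i in range(x0-x0%20+20,x1,20): cv2.putText(k,str(i),((i-x0)*s,10),0,.35,(0,255,255)); cv2.line(k,((i-x0)*s,12),((i-x0)*s,18),(0,255,255))
    for i in range(y0-y0%20+20,y1,20): cv2.putText(k,str(i),(0,(i-y0)*s),0,.35,(0,255,255))
    cv2.imwrite(n,k)
c(a,160,150,300,310,4,'pics/ta.png'); c(a,310,170,420,290,5,'pics/tb.png')
c(b,220,200,420,345,4,'pics/sa.png'); c(b,170,150,290,245,6,'pics/sb.png')
E
```

```text
(no output)
```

View pics/ta.png

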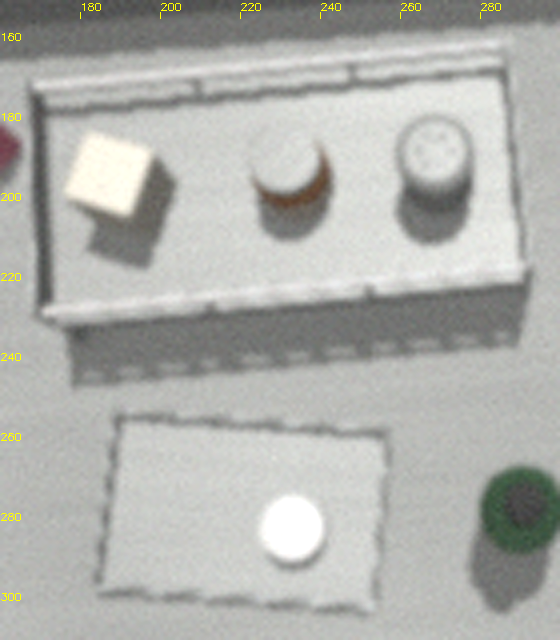

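View pics/tb.png

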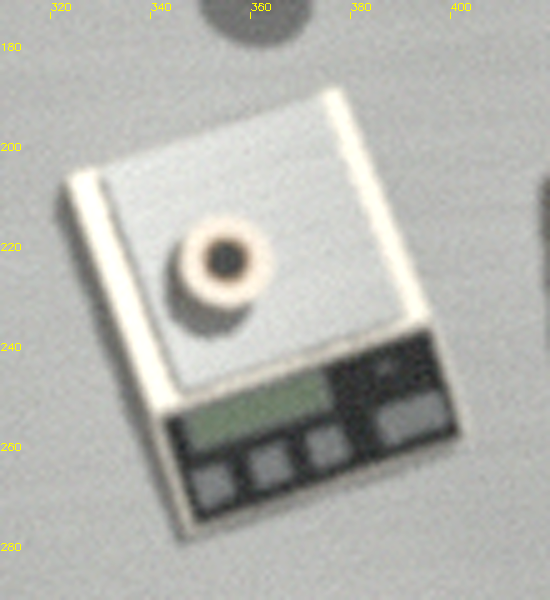

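View pics/sa.png

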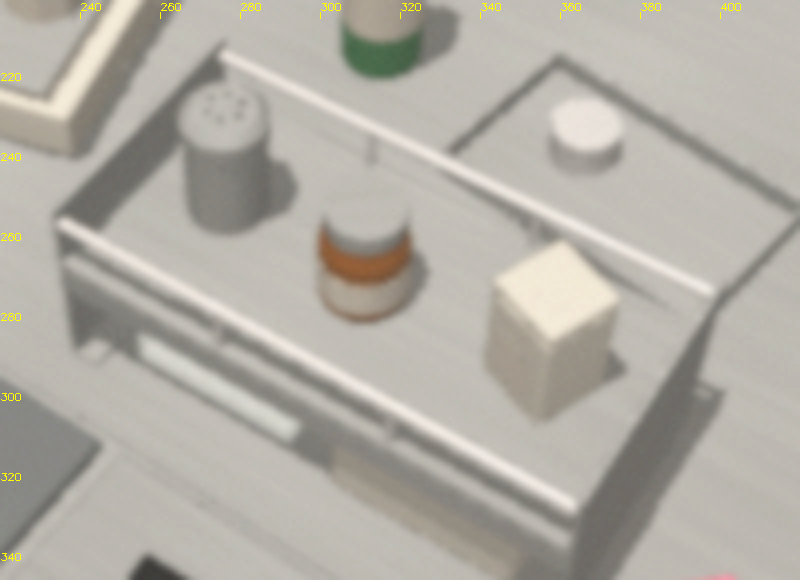

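View pics/sb.png

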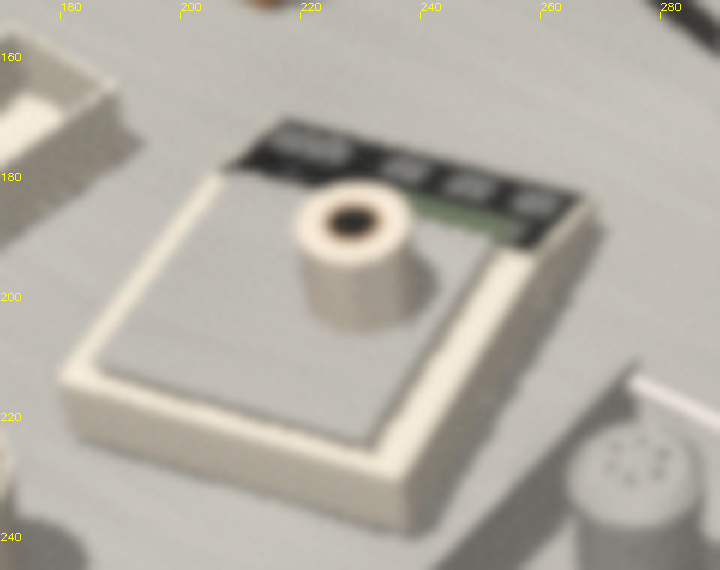

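```bash
cat >h.py <<'E'
from plant import ctrl
import numpy as np, cv2
np.set_printoptions(precision=4,suppress=True)
def bp(n,pts,z):
    p=ctrl.camera_params(n);M=np.array(p['world_to_cam']);R=M[:3,:3];C=-R.T@M[:3,3];f=210/np.tan(np.radians(p['vfov']/2))
    out=[]
    for i,(u,v) in enumerate(pts):
        a,b=u-p['cx'],v-p['cy']
        if n=='wrist':
            r=np.hypot(a,b);t=r/f;d=np.array([a/r*np.sin(t),-b/r*np.sin(t),-np.cos(t)])
        else: d=np.array([a/f,-b/f,-1])
        d=R.T@d; zz=z[i] if np.ndim(z) else z
        out.append(C+d*(zz-C[2])/d[2])
    return np.array(out)
def pj(n,P,p=None):
    p=p or ctrl.camera_params(n);M=np.array(p['world_to_cam']);f=210/np.tan(np.radians(p['vfov']/2))
    P=np.atleast_2d(P);c=P@M[:3,:3].T+M[:3,3];x,y,z=c[:,0],-c[:,1],-c[:,2]
    if n=='wrist':
        r=np.hypot(x,y);t=np.arctan2(r,z);k=f*t/np.maximum(r,1e-9)
    else: k=f/z
    return np.c_[p['cx']+k*x,p['cy']+k*y]
E
python3 - <<'E'
from h import *
def sh(name,t,s,z):
    for n,p in (('top',t),('scene',s)):
        if p:
            q=bp(n,p,z); print(name,n,q[:,:2].tolist() if 0 else np.round(q[:,:2],4).reshape(-1).tolist(),'mean',q.mean(0)[:2])
            if len(q)>1: print('   edges',[(round(float(np.hypot(*(d:=(q[(i+1)%len(q)]-q[i])[:2]))),4),round(float(np.degrees(np.arctan2(d[1],d[0]))),1)) for i in range(len(q))])
sh('can',[(184.5,182.5),(200,188.75),(192.5,204.5),(176.25,197.5)],[(360.5,260),(374.5,274.5),(358,285.5),(343,270)],.19)
sh('roll',[(355.3,222.2)],[(229,187)],.114)
sh('plat',[(330,206),(375,189.4),(391.6,233.6),(347,247.6)],[(231.7,224.2),(185.8,210.8),(207,180),(252.8,190)],.064)
sh('tare+keys',[(392.4,253.6),(375,259),(364,262.6),(353,267)],[(222,174.7),(237.5,178),(248.3,180.8),(258.8,184)],.047)
sh('tray',[(189.5,253.75),(256.75,258),(253.75,302),(185,298)],None,.022)
sh('tin',[(233,282)],[(367,231.5)],.035)
sh('rodF',[(171,228),(291,218)],[(398,273),(276,213.75)],.14)
sh('rodB',[(168.75,172),(286,162)],[(363.75,326.75),(235.5,256)],.14)
sh('bottle',[(290.5,275.5)],None,.24)
E
```

```text
can top [0.6539, 0.2803, 0.6322, 0.2369, 0.588, 0.2593, 0.6117, 0.3045] mean [0.6215 0.2703]
   edges [(0.0485, -116.6), (0.0496, 153.1), (0.051, 62.3), (0.0487, -29.8)]
can scene [0.5955, 0.2626, 0.6136, 0.3079, 0.6604, 0.2926, 0.6428, 0.2446] mean [0.628  0.2769]
   edges [(0.0488, 68.2), (0.0492, -18.0), (0.0512, -110.1), (0.0506, 159.2)]
roll top [0.5162, -0.2064] mean [ 0.5162 -0.2064]
roll scene [0.52, -0.2029] mean [ 0.52   -0.2029]
plat top [0.5818, -0.1433, 0.6247, -0.2908, 0.4805, -0.3244, 0.4477, -0.1822] mean [ 0.5337 -0.2352]
   edges [(0.1537, -73.8), (0.1481, -166.9), (0.146, 103.0), (0.1397, 16.2)]
plat scene [0.5955, -0.1354, 0.6313, -0.2797, 0.4957, -0.3195, 0.4502, -0.1741] mean [ 0.5432 -0.2272]
   edges [(0.1486, -76.1), (0.1413, -163.7), (0.1523, 107.4), (0.1504, 14.9)]
tare+keys top [0.4203, -0.3236, 0.4077, -0.2677, 0.3993, -0.2324, 0.3884, -0.197] mean [ 0.4039 -0.2552]
   edges [(0.0573, 102.6), (0.0362, 103.5), (0.037, 107.1), (0.1305, -75.9)]
tare+keys scene [0.4364, -0.3118, 0.4203, -0.2608, 0.4112, -0.2243, 0.4041, -0.1879] mean [ 0.418  -0.2462]
   edges [(0.0535, 107.4), (0.0377, 104.1), (0.0371, 100.9), (0.128, -75.4)]
tray top [0.4699, 0.3102, 0.4405, 0.0985, 0.3061, 0.116, 0.334, 0.3275] mean [0.3876 0.2131]
   edges [(0.2137, -97.9), (0.1356, 172.6), (0.2133, 82.5), (0.137, -7.3)]
tin top [0.3711, 0.1754] mean [0.3711 0.1754]
tin scene [0.377, 0.1805] mean [0.377  0.1805]
rodF top [0.535, 0.3345, 0.5383, -0.0153] mean [0.5366 0.1596]
   edges [(0.3499, -89.5), (0.3499, 90.5)]
rodF scene [0.5413, 0.3385, 0.549, -0.0118] mean [0.5452 0.1634]
   edges [(0.3504, -88.7), (0.3504, 91.3)]
rodB top [0.7056, 0.3386, 0.7106, -0.014] mean [0.7081 0.1623]
   edges [(0.3526, -89.2), (0.3526, 90.8)]
rodB scene [0.7133, 0.3423, 0.7215, -0.0079] mean [0.7174 0.1672]
   edges [(0.3504, -88.7), (0.3504, 91.3)]
bottle top [0.3691, 0.0017] mean [0.3691 0.0017]
```

>>> step_arm(
  targets=[
    [-0.03, -0.019, -0.0135, 0],
    [-0.031, -0.019, -0.0135, 0],
    [-0.031, -0.019, -0.0135, 0],
    [-0.031, -0.019, -0.0135, 0],
    [-0.031, -0.019, -0.0135, 0],
    [-0.031, -0.019, -0.0135, 0],
    [-0.031, -0.019, -0.0135, 0],
    [-0.031, -0.019, -0.0135, 0],
    [-0.031, -0.019, -0.0135, 0],
    [-0.031, -0.019, -0.0135, 0],
    [-0.031, -0.019, -0.0135, 0],
    [-0.031, -0.019, -0.0135, 0],
  ],
)

```text
time: 2.6
tool_pos: [0.5004, 0.2957, 0.4098]
ee_rot: [-0.003, 0.155, 0.988, -0.001]
wrist_force: [0.7, 0.9, -0.8]
grip_width: 0.085
```

```bash
python3 - <<'E'
from h import *
im=ctrl.read_camera('wrist'); cv2.imwrite('pics/w1.png',im[...,::-1]); s=ctrl.observe(); print(s['tool_pos'],s['ee_rot'],s['time'])
for l in ('canister_center','jar_center','tray','tin_center'): print(l,[(np.round(d['point'],3),round(d['score'],2)) for d in ctrl.search_frame('wrist',l)])
E
```

```text
[0.507  0.2877 0.4132] [ 0.0006  0.1609  0.987  -0.0007] 2.65
canister_center [(array([0.609, 0.278, 0.189]), 0.95), (array([0.374, 0.506, 0.089]), 0.67), (array([0.692, 0.423, 0.084]), 0.56), (array([ 0.483, -0.192,  0.054]), 0.55)]
jar_center [(array([0.619, 0.163, 0.17 ]), 0.96), (array([0.542, 0.513, 0.023]), 0.24)]
tray [(array([ 0.398,  0.231, -0.002]), 0.69)]
tin_center [(array([0.374, 0.182, 0.036]), 0.71), (array([0.6  , 0.054, 0.166]), 0.49)]
```

View pics/w1.png

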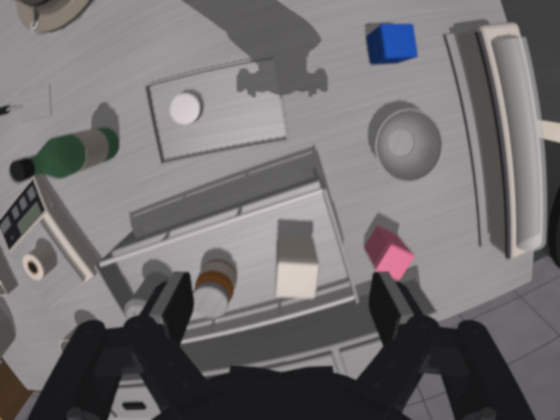

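```bash
cat >>h.py <<'E'
from scipy.spatial.transform import Rotation as Ro
def plan(wps,jaw=None):
    """wps: list of (x,y,z,nrows,jaw_deg); prints rows"""
    s=ctrl.observe();q=s['ee_rot'];p=np.array(s['tool_pos']);R=Ro.from_quat([q[1],q[2],q[3],q[0]]).as_matrix()
    a=np.degrees(np.arctan2(R[1,1],R[0,1])); print('t',round(s['time'],2),'pos',p,'jaw',round(a,2),'tilt',np.round(np.degrees(R[:2,2]),2),'j7',round(s['joints'][6],2),'w',round(s['grip_width'],4),'f',s['wrist_force'])
    for x,y,z,n,j in wps:
        da=(j-a)/n; d=(np.array([x,y,z])-p)/n; rows=[]
        for i in range(n):
            R1=Ro.from_euler('z',da*i,degrees=True).as_matrix()@R
            t=R1.T@d; rows.append([round(float(v),4) for v in t]+[round(float(-np.radians(da)),4)])
        print(n,'step',round(float(np.linalg.norm(d))*1000,1),'mm',rows)
        p=np.array([x,y,z]);R=Ro.from_euler('z',j-a,degrees=True).as_matrix()@R;a=j
E
python3 - <<'E'
from h import *
plan([(0.51,-.18,.36,12,-7.5),(.518,-.205,.2,5,-7.5)])
print(bp('wrist',[(278,263),(317,267),(316,297),(276,296)],.19))
E
```

```text
t 2.85 pos [0.4991 0.298  0.4085] jaw 72.16 tilt [-0.42 -0.02] j7 0.66 w 0.0859 f [-0.3834  0.3415  0.3023]
12 step 40.0 mm [[-0.0131, -0.0376, 0.0041, 0.1159], [-0.0174, -0.0359, 0.004, 0.1159], [-0.0214, -0.0336, 0.004, 0.1159], [-0.0251, -0.0309, 0.004, 0.1159], [-0.0285, -0.0278, 0.0039, 0.1159], [-0.0316, -0.0243, 0.0039, 0.1159], [-0.0342, -0.0205, 0.0039, 0.1159], [-0.0363, -0.0164, 0.0038, 0.1159], [-0.038, -0.0121, 0.0038, 0.1159], [-0.0391, -0.0077, 0.0038, 0.1159], [-0.0397, -0.0031, 0.0038, 0.1159], [-0.0398, 0.0015, 0.0038, 0.1159]]
5 step 32.4 mm [[-0.005, 0.0023, 0.032, -0.0], [-0.005, 0.0023, 0.032, -0.0], [-0.005, 0.0023, 0.032, -0.0], [-0.005, 0.0023, 0.032, -0.0], [-0.005, 0.0023, 0.032, -0.0]]
[[0.5936 0.2635 0.19  ]
 [0.6135 0.3069 0.19  ]
 [0.6557 0.2943 0.19  ]
 [0.6382 0.2463 0.19  ]]
```

>>> step_arm(
  targets=[
    [-0.013, -0.038, 0.004, 0.116],
    [-0.017, -0.036, 0.004, 0.116],
    [-0.021, -0.034, 0.004, 0.116],
    [-0.025, -0.031, 0.004, 0.116],
    [-0.0285, -0.028, 0.004, 0.116],
    [-0.0315, -0.024, 0.004, 0.116],
    [-0.034, -0.0205, 0.004, 0.116],
    [-0.036, -0.0165, 0.004, 0.116],
    [-0.038, -0.012, 0.004, 0.116],
    [-0.039, -0.0075, 0.004, 0.116],
    [-0.0395, -0.003, 0.004, 0.116],
    [-0.02, 0.001, 0.004, 0.1],
  ],
)

```text
time: 3.85
tool_pos: [0.499, -0.1449, 0.3486]
ee_rot: [-0.009, 0.748, 0.664, -0.006]
wrist_force: [0.5, 0.4, 0.4]
grip_width: 0.0854
```

>>> step_arm(
  targets=[
    [-0.002, 0, 0.025, 0],
    [0, 0, 0.03, 0],
    [0, 0, 0.03, 0],
    [0, 0, 0.02, 0],
    [0, 0, 0, 0],
  ],
)

```text
time: 4.27
tool_pos: [0.4967, -0.1444, 0.2378]
ee_rot: [-0.009, 0.749, 0.663, -0.006]
wrist_force: [0.3, 1.3, 0.1]
grip_width: 0.0853
```

```bash
python3 - <<'E'
from h import *
plan([(0.518,-.205,.2,4,-7.5)])
im=ctrl.read_camera('wrist'); cv2.imwrite('pics/w2.png',im[...,::-1]);
for l in ('roll_center','tare_key','platform','small_keys'): print(l,[(np.round(d['point'],3),round(d['score'],2)) for d in ctrl.search_frame('wrist',l)])
E
```

```text
t 4.27 pos [ 0.4967 -0.1444  0.2378] jaw -6.95 tilt [-1.19  0.31] j7 0.23 w 0.0853 f [0.3236 1.2585 0.1072]
4 step 18.6 mm [[-0.0144, 0.0073, 0.0093, 0.0024], [-0.0144, 0.0073, 0.0093, 0.0024], [-0.0144, 0.0074, 0.0093, 0.0024], [-0.0144, 0.0074, 0.0093, 0.0024]]
roll_center [(array([ 0.518, -0.194,  0.115]), 0.66)]
tare_key [(array([ 0.427, -0.324,  0.036]), 0.69)]
platform [(array([ 0.496, -0.209,  0.05 ]), 0.82)]
small_keys [(array([ 0.399, -0.228,  0.037]), 0.72)]
```

View pics/w2.png

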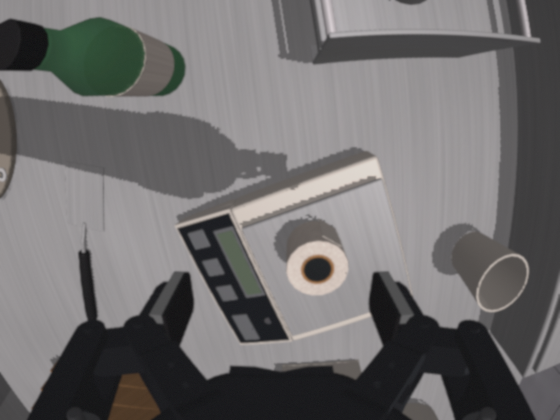

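```bash
python3 - <<'E'
from h import *
im=cv2.imread('pics/w2.png')[150:350,170:420]; cv2.imwrite('pics/w2c.png',cv2.resize(im,None,fx=3,fy=3,interpolation=cv2.INTER_CUBIC))
print('roll',bp('wrist',[(317,269)],.114)); 
q=bp('wrist',[(243,225),(382,180),(292,337)],.064);print(q,np.linalg.norm(q[1]-q[0]),np.linalg.norm(q[2]-q[0]),(q[1]+q[2])/2)
print(bp('wrist',[(245,327),(228,293),(213,267),(199,240)],.045))
E
```

```text
roll [[ 0.524  -0.2104  0.114 ]]
[[ 0.4554 -0.1785  0.064 ]
 [ 0.6003 -0.1476  0.064 ]
 [ 0.4893 -0.3315  0.064 ]] 0.14820391738577118 0.156664346078108 [ 0.5448 -0.2395  0.064 ]
[[ 0.43   -0.3246  0.045 ]
 [ 0.4187 -0.2705  0.045 ]
 [ 0.408  -0.2334  0.045 ]
 [ 0.3988 -0.1978  0.045 ]]
```

View pics/w2c.png

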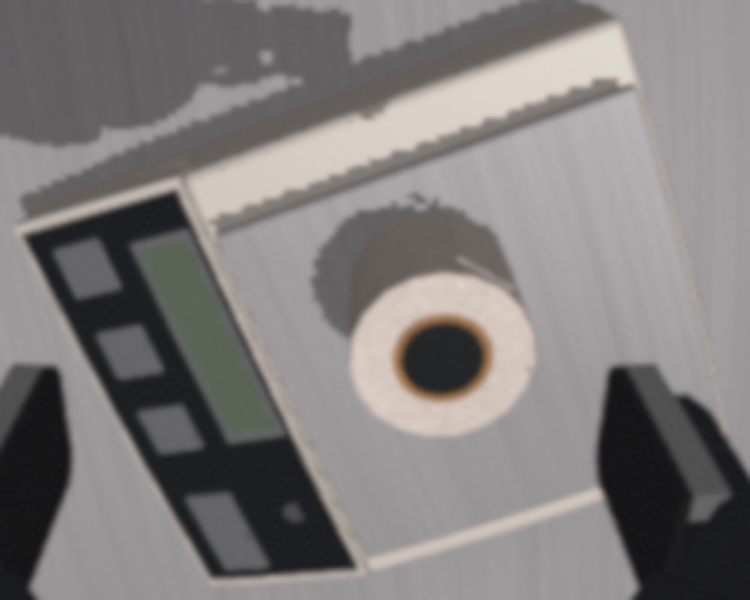

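```bash
python3 - <<'E'
from h import *
plan([(0.52,-.206,.17,4,-7.5)])
E
```

```text
t 4.52 pos [ 0.5002 -0.1467  0.2435] jaw -7.05 tilt [-0.61  0.25] j7 0.23 w 0.0854 f [ 0.4376 -0.3591 -0.1811]
4 step 24.1 mm [[-0.0141, 0.0069, 0.0183, 0.0019], [-0.0141, 0.007, 0.0183, 0.0019], [-0.0141, 0.007, 0.0183, 0.0019], [-0.0141, 0.007, 0.0183, 0.0019]]
```

>>> step_arm(
  targets=[
    [-0.014, 0.007, 0.016, 0.002],
    [-0.014, 0.007, 0.018, 0.002],
    [-0.014, 0.007, 0.018, 0.002],
    [-0.014, 0.007, 0.018, 0.002],
    [0, 0, 0, 0],
    [0, 0, 0, 0],
  ],
)

```text
time: 5.02
tool_pos: [0.5298, -0.2061, 0.1805]
ee_rot: [0.001, 0.75, 0.662, 0.005]
wrist_force: [0.4, 0.8, 0.6]
grip_width: 0.0853
```

```bash
python3 - <<'E'
from h import *
im=ctrl.read_camera('wrist'); cv2.imwrite('pics/w3.png',im[...,::-1]);
plan([(0.52,-.206,.097,4,-7.5)]);print(pj('wrist',[[.52,-.206,.114],ctrl.observe()['tool_pos']]))
E
```

```text
t 5.07 pos [ 0.5298 -0.206   0.1808] jaw -7.11 tilt [0.54 0.25] j7 0.43 w 0.0855 f [0.2884 0.1694 1.1718]
4 step 21.1 mm [[-0.0004, -0.0026, 0.0209, 0.0017], [-0.0004, -0.0026, 0.0209, 0.0017], [-0.0004, -0.0026, 0.0209, 0.0017], [-0.0004, -0.0026, 0.0209, 0.0017]]
[[265.0688 236.8208]
 [280.8804 290.2858]]
```

View pics/w3.png

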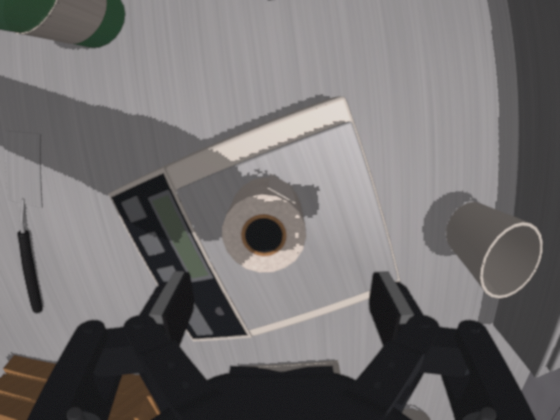

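>>> step_arm(
  targets=[
    [0, -0.003, 0.02, 0],
    [0, -0.003, 0.021, 0],
    [0, -0.003, 0.021, 0],
    [0, -0.002, 0.018, 0],
    [0, 0, 0, 0],
  ],
)

```text
time: 5.48
tool_pos: [0.5262, -0.2006, 0.1075]
ee_rot: [0.007, 0.747, 0.664, 0.011]
wrist_force: [-0.2, 0.1, -0.6]
grip_width: 0.0856
```

>>> step_arm(
  targets=[
    [0, 0, 0, 0],
  ],
)

```text
time: 5.57
tool_pos: [0.5269, -0.1999, 0.1087]
ee_rot: [0.007, 0.747, 0.665, 0.012]
wrist_force: [0.3, 0.0, 1.1]
grip_width: 0.0853
```

```bash
python3 - <<'E'
from h import *
plan([(0.52,-.206,.097,1,-7.5)])
E
```

```text
t 5.57 pos [ 0.5269 -0.1999  0.1087] jaw -6.71 tilt [1.54 0.32] j7 0.5 w 0.0853 f [0.2872 0.0175 1.0586]
1 step 14.9 mm [[-0.007, -0.0065, 0.0115, 0.0139]]
```

>>> step_arm(
  targets=[
    [-0.0035, -0.003, 0.006, 0.005],
    [-0.0035, -0.003, 0.006, 0.005],
    [0, 0, 0, 0],
  ],
)

```text
time: 5.82
tool_pos: [0.523, -0.2058, 0.1]
ee_rot: [0.009, 0.75, 0.661, 0.014]
wrist_force: [-0.9, -0.2, -0.6]
grip_width: 0.0853
```

>>> step_arm(
  grip=1,
  grip_force=30,
  targets=[
    [0, 0, 0, 0],
    [0, 0, 0, 0],
    [0, 0, 0, 0],
    [0, 0, 0, 0],
    [0, 0, 0, 0],
    [0, 0, 0, 0],
  ],
)

```text
time: 6.32
tool_pos: [0.5237, -0.2068, 0.1022]
ee_rot: [0.01, 0.75, 0.661, 0.015]
wrist_force: [0.8, -0.4, -1.4]
grip_width: 0.0549
```

```bash
python3 - <<'E'
from h import *
im=ctrl.read_camera('wrist'); cv2.imwrite('pics/w4.png',im[...,::-1]);
plan([(0.52,-.206,.097,1,-7.5)])
E
```

```text
t 6.37 pos [ 0.5237 -0.2067  0.1022] jaw -7.26 tilt [2.07 0.29] j7 0.52 w 0.0551 f [-0.4806  0.2472 -1.1204]
1 step 6.4 mm [[0.0002, -0.0039, 0.0051, 0.0041]]
```

View pics/w4.png

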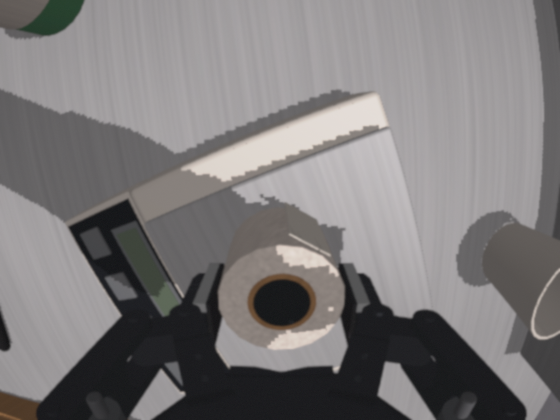

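>>> step_arm(
  targets=[
    [0, 0, -0.015, 0],
    [0, 0, -0.03, 0],
    [0, 0, -0.04, 0],
    [0, 0, -0.04, 0],
    [0, 0, -0.04, 0],
    [0, 0, -0.04, 0],
    [0, 0, -0.02, 0],
    [0, 0, 0, 0],
  ],
)

```text
time: 7.03
tool_pos: [0.5134, -0.2074, 0.3339]
ee_rot: [0.007, 0.751, 0.66, 0.012]
wrist_force: [-0.2, -0.3, -0.9]
grip_width: 0.0551
```

```bash
python3 - <<'E'
from h import *
plan([(0.407,.262,.33,14,-7.5)])
E
```

```text
t 7.03 pos [ 0.5134 -0.2074  0.3339] jaw -7.32 tilt [1.55 0.33] j7 0.31 w 0.0551 f [-0.2056 -0.3327 -0.8685]
14 step 34.4 mm [[0.0323, -0.0118, 0.0003, 0.0002], [0.0323, -0.0118, 0.0003, 0.0002], [0.0323, -0.0118, 0.0003, 0.0002], [0.0323, -0.0118, 0.0003, 0.0002], [0.0323, -0.0118, 0.0003, 0.0002], [0.0323, -0.0119, 0.0003, 0.0002], [0.0323, -0.0119, 0.0003, 0.0002], [0.0323, -0.0119, 0.0003, 0.0002], [0.0323, -0.0119, 0.0003, 0.0002], [0.0323, -0.0119, 0.0003, 0.0002], [0.0323, -0.0119, 0.0003, 0.0002], [0.0323, -0.0119, 0.0003, 0.0002], [0.0323, -0.0119, 0.0003, 0.0002], [0.0322, -0.0119, 0.0003, 0.0002]]
```

>>> step_arm(
  targets=[
    [0.02, -0.008, 0, 0],
    [0.032, -0.012, 0, 0],
    [0.032, -0.012, 0, 0],
    [0.032, -0.012, 0, 0],
    [0.032, -0.012, 0, 0],
    [0.032, -0.012, 0, 0],
    [0.032, -0.012, 0, 0],
    [0.032, -0.012, 0, 0],
    [0.032, -0.012, 0, 0],
    [0.032, -0.012, 0, 0],
    [0.032, -0.012, 0, 0],
    [0.032, -0.012, 0, 0],
  ],
)

```text
time: 8.03
tool_pos: [0.415, 0.1866, 0.322]
ee_rot: [0.008, 0.756, 0.655, 0.007]
wrist_force: [0.8, -0.4, -0.0]
grip_width: 0.055
```

>>> step_arm(
  targets=[
    [0.03, -0.012, 0.01, 0],
    [0.02, -0.01, 0.02, 0],
    [0, 0, 0.02, 0],
    [0, 0, 0.02, 0],
    [0, 0, 0, 0],
  ],
)

```text
time: 8.45
tool_pos: [0.3946, 0.2509, 0.2441]
ee_rot: [0.006, 0.751, 0.661, 0.005]
wrist_force: [-1.6, -0.2, -1.2]
grip_width: 0.0549
```

```bash
python3 - <<'E'
from h import *
im=ctrl.read_camera('wrist'); cv2.imwrite('pics/w5.png',im[...,::-1]);
im=ctrl.read_camera('top'); cv2.imwrite('pics/t5.png',im[...,::-1]);
plan([(0.407,.262,.1,7,-7.5)])
print(ctrl.camera_params('wrist'))
E
```

```text
t 8.55 pos [0.3966 0.2511 0.2474] jaw -7.4 tilt [1.09 0.09] j7 -0.81 w 0.0554 f [ 0.3973 -0.0846 -0.7323]
7 step 21.2 mm [[0.0017, 0.0009, 0.0211, 0.0003], [0.0017, 0.0009, 0.0211, 0.0003], [0.0017, 0.0009, 0.0211, 0.0003], [0.0017, 0.0009, 0.0211, 0.0003], [0.0017, 0.0009, 0.0211, 0.0003], [0.0017, 0.0009, 0.0211, 0.0003], [0.0017, 0.0009, 0.0211, 0.0003]]
{'vfov': 65.70646984690485, 'cx': 280.9382555659895, 'cy': 210.4932187166827, 'world_to_cam': array([[ 0.9916, -0.1281,  0.0197, -0.366 ],
       [ 0.1277,  0.9392, -0.3188, -0.2448],
       [ 0.0224,  0.3186,  0.9476, -0.4721],
       [ 0.    ,  0.    ,  0.    ,  1.    ]])}
```

View pics/w5.png

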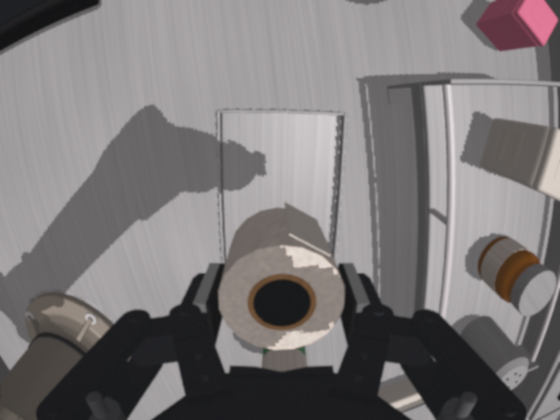

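```bash
python3 - <<'E'
from h import *
q=bp('wrist',[(218,112),(344,114),(222,250),(334,250)],.022);print(q)
e=q[1]-q[0];print(np.linalg.norm(e),np.degrees(np.arctan2(e[1],e[0])), (q[0]+q[1])/2)
a=np.radians(-7.4);yd=np.array([-np.sin(a),np.cos(a)]);print('center',((q[0]+q[1])/2)[:2]-.11*yd)
E
```

```text
[[0.3433 0.3351 0.022 ]
 [0.4789 0.3153 0.022 ]
 [0.3189 0.1737 0.022 ]
 [0.4541 0.1551 0.022 ]]
0.13706691729903886 -8.306183289274864 [0.4111 0.3252 0.022 ]
center [0.3969 0.2161]
```

>>> step_arm(
  targets=[
    [0, 0, 0.02, 0],
    [0.0035, 0.001, 0.027, 0],
    [0.0035, 0.001, 0.03, 0],
    [0.0035, 0.001, 0.03, 0],
    [0.0035, 0.001, 0.03, 0],
    [0, 0, 0.02, 0],
    [0, 0, 0.01, 0],
    [0, 0, 0, 0],
    [0, 0, 0, 0],
  ],
)

```text
time: 9.3
tool_pos: [0.4192, 0.2685, 0.0866]
ee_rot: [0.006, 0.755, 0.656, 0.02]
wrist_force: [0.3, -0.6, -0.7]
grip_width: 0.0551
```

```bash
python3 - <<'E'
from h import *
plan([(0.401,.265,.046,3,-7.5)])
E
```

```text
t 9.3 pos [0.4192 0.2685 0.0866] jaw -8.03 tilt [2.17 0.98] j7 -0.74 w 0.0551 f [ 0.2848 -0.5713 -0.7195]
3 step 14.9 mm [[-0.0023, -0.0063, 0.0133, -0.0031], [-0.0023, -0.0063, 0.0133, -0.0031], [-0.0023, -0.0063, 0.0133, -0.0031]]
```

>>> step_arm(
  targets=[
    [-0.001, -0.004, 0.006, 0],
    [-0.001, -0.004, 0.006, 0],
    [-0.001, -0.004, 0.006, 0],
    [-0.001, -0.004, 0.006, 0],
    [0, -0.002, 0.004, 0],
    [0, 0, 0.0, 0],
    [0, 0, 0, 0],
  ],
)

```text
time: 9.88
tool_pos: [0.4031, 0.2693, 0.0602]
ee_rot: [0.006, 0.755, 0.655, 0.024]
wrist_force: [0.4, -0.4, -1.1]
grip_width: 0.0551
```

```bash
python3 - <<'E'
from h import *
im=ctrl.read_camera('wrist'); cv2.imwrite('pics/w6.png',im[...,::-1]);
plan([(0.401,.265,.046,3,-7.5)])
E
```

```text
t 9.93 pos [0.403  0.2693 0.0602] jaw -8.12 tilt [2.54 1.34] j7 -0.75 w 0.0551 f [ 0.3062 -1.2597 -1.4495]
3 step 5.0 mm [[-0.0017, -0.0007, 0.0047, -0.0036], [-0.0017, -0.0007, 0.0047, -0.0036], [-0.0017, -0.0007, 0.0047, -0.0036]]
```

View pics/w6.png

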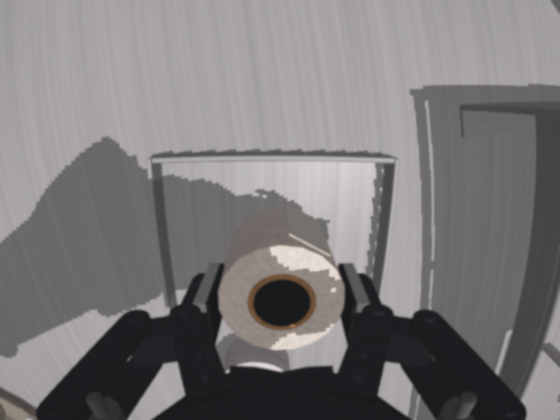

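>>> step_arm(
  targets=[
    [0, 0, 0.005, 0],
    [0, 0, 0.005, 0],
    [0, 0, 0.004, 0],
    [0, 0, 0.003, 0],
    [0, 0, 0, 0],
  ],
)

```text
time: 10.35
tool_pos: [0.4048, 0.2702, 0.042]
ee_rot: [0.006, 0.755, 0.655, 0.025]
wrist_force: [-0.7, -0.1, -1.1]
grip_width: 0.0551
```

>>> step_arm(
  targets=[
    [0, 0, 0.001, 0],
  ],
)

```text
time: 10.43
tool_pos: [0.4051, 0.2705, 0.0409]
ee_rot: [0.006, 0.755, 0.655, 0.025]
wrist_force: [-2.2, 3.1, 9.5]
grip_width: 0.0554
```

>>> step_arm(
  grip=0.2,
  targets=[
    [0, 0, 0, 0],
    [0, 0, 0, 0],
    [0, 0, 0, 0],
    [0, 0, 0, 0],
  ],
)

```text
time: 10.77
tool_pos: [0.4056, 0.2708, 0.0411]
ee_rot: [0.006, 0.755, 0.655, 0.026]
wrist_force: [-0.5, -0.1, -0.2]
grip_width: 0.0682
```

>>> step_arm(
  targets=[
    [0, 0, -0.005, 0],
    [0, 0, -0.012, 0],
    [0, 0, -0.02, 0],
    [0, 0, -0.03, 0],
    [0, 0, -0.04, 0],
    [0, 0, -0.04, 0],
    [0, 0, -0.04, 0],
    [0, 0, -0.03, 0],
    [0, 0, 0, 0],
  ],
)

```text
time: 11.52
tool_pos: [0.3937, 0.2628, 0.2695]
ee_rot: [0.006, 0.756, 0.654, 0.024]
wrist_force: [0.2, 0.7, -0.4]
grip_width: 0.0684
```

```bash
python3 - <<'E'
from h import *
im=ctrl.read_camera('wrist'); cv2.imwrite('pics/w7.png',im[...,::-1]);
plan([(0.5,.27,.36,6,-20)])
for l in ('canister_center','roll_center','tray'): print(l,[(np.round(d['point'],3),round(d['score'],2)) for d in ctrl.search_frame('wrist',l)])
E
```

```text
t 11.57 pos [0.3931 0.2623 0.2673] jaw -8.23 tilt [2.4  1.18] j7 -0.85 w 0.0682 f [ 1.2616 -0.4142 -0.0318]
6 step 23.6 mm [[0.0042, 0.018, -0.0147, 0.0342], [0.0048, 0.0179, -0.0146, 0.0342], [0.0054, 0.0177, -0.0146, 0.0342], [0.006, 0.0175, -0.0146, 0.0342], [0.0066, 0.0173, -0.0146, 0.0342], [0.0071, 0.0171, -0.0146, 0.0342]]
canister_center [(array([0.692, 0.42 , 0.077]), 0.9), (array([0.37 , 0.49 , 0.012]), 0.74), (array([0.372, 0.027, 0.042]), 0.63), (array([0.604, 0.278, 0.176]), 0.61)]
roll_center [(array([0.408, 0.274, 0.058]), 0.91)]
tray [(array([0.395, 0.223, 0.001]), 0.88)]
```

View pics/w7.png

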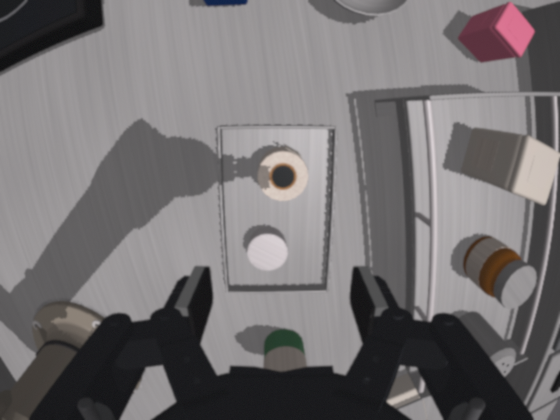

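```bash
python3 - <<'E'
from h import *
plan([(0.62,.25,.345,10,-22)])
E
```

```text
t 11.72 pos [0.3909 0.2606 0.2621] jaw -8.19 tilt [2.   0.76] j7 -0.85 w 0.0682 f [ 0.6463 -0.6612 -0.2408]
10 step 24.4 mm [[0.0024, 0.0231, -0.0075, 0.0241], [0.0029, 0.023, -0.0075, 0.0241], [0.0034, 0.023, -0.0075, 0.0241], [0.004, 0.0229, -0.0075, 0.0241], [0.0045, 0.0228, -0.0075, 0.0241], [0.0051, 0.0227, -0.0075, 0.0241], [0.0056, 0.0225, -0.0075, 0.0241], [0.0062, 0.0224, -0.0075, 0.0241], [0.0067, 0.0222, -0.0075, 0.0241], [0.0072, 0.0221, -0.0074, 0.0241]]
```

>>> step_arm(
  grip=0,
  targets=[
    [0.002, 0.012, -0.02, 0.024],
    [0.003, 0.02, -0.02, 0.024],
    [0.003, 0.023, -0.015, 0.024],
    [0.004, 0.023, -0.008, 0.024],
    [0.0045, 0.023, -0.005, 0.024],
    [0.005, 0.023, -0.002, 0.024],
    [0.0055, 0.0225, -0.001, 0.024],
    [0.006, 0.0225, 0, 0.024],
    [0.0065, 0.022, 0, 0.024],
    [0.007, 0.022, 0, 0.024],
    [0.003, 0.01, 0, 0],
    [0, 0, 0, 0],
  ],
)

```text
time: 12.72
tool_pos: [0.6166, 0.2432, 0.3104]
ee_rot: [0.007, 0.83, 0.557, -0.008]
wrist_force: [-0.6, -0.6, 0.4]
grip_width: 0.0852
```

```bash
python3 - <<'E'
from h import *
im=ctrl.read_camera('wrist'); cv2.imwrite('pics/w8.png',im[...,::-1]);
plan([(0.625,.275,.2,6,-22)])
for l in ('canister_center',): print(l,[(np.round(d['point'],3),round(d['score'],2)) for d in ctrl.search_frame('wrist',l)])
print(pj('wrist',[.625,.275,.19]))
E
```

```text
t 12.77 pos [0.6154 0.2434 0.31  ] jaw -22.28 tilt [-0.37 -1.12] j7 -0.74 w 0.0857 f [-0.6174  0.6489 -0.5613]
6 step 19.1 mm [[0.0059, -0.0005, 0.0182, -0.0008], [0.0059, -0.0005, 0.0182, -0.0008], [0.0059, -0.0005, 0.0182, -0.0008], [0.0059, -0.0005, 0.0182, -0.0008], [0.0059, -0.0005, 0.0182, -0.0008], [0.0059, -0.0005, 0.0182, -0.0008]]
canister_center [(array([0.624, 0.275, 0.186]), 0.84), (array([0.397, 0.507, 0.075]), 0.83), (array([0.697, 0.407, 0.089]), 0.55)]
[[277.9203 165.9792]]
```

View pics/w8.png

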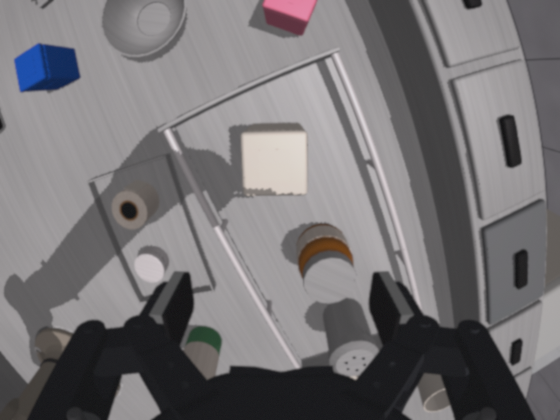

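```bash
python3 - <<'E'
from h import *
q=bp('wrist',[(243.5,131.5),(306,130.5),(306,193.5),(243.5,191)],.19);print(q,q.mean(0))
for i in range(4):
    d=q[(i+1)%4]-q[i];print(np.linalg.norm(d),np.degrees(np.arctan2(d[1],d[0])))
m=q.mean(0)
plan([(m[0],m[1],.225,6,-22)])
im=cv2.imread('pics/w8.png')[110:215,220:330];cv2.imwrite('pics/w8c.png',cv2.resize(im,None,fx=5,fy=5,interpolation=cv2.INTER_CUBIC))
E
```

```text
[[0.611  0.3101 0.19  ]
 [0.6553 0.2927 0.19  ]
 [0.6373 0.2458 0.19  ]
 [0.5919 0.2667 0.19  ]] [0.6239 0.2788 0.19  ]
0.047611935532768164 -21.442139517250627
0.050286800678746586 -111.09414309711968
0.04994750781567783 155.34620463642113
0.04752767272191853 66.20437646641585
t 12.82 pos [0.6146 0.244  0.3109] jaw -22.21 tilt [-0.36 -1.05] j7 -0.74 w 0.0856 f [-0.749   1.0733  0.2092]
6 step 15.5 mm [[0.0062, -0.0008, 0.0142, -0.0006], [0.0062, -0.0008, 0.0142, -0.0006], [0.0062, -0.0008, 0.0142, -0.0006], [0.0062, -0.0008, 0.0142, -0.0006], [0.0062, -0.0008, 0.0142, -0.0006], [0.0062, -0.0008, 0.0142, -0.0006]]
```

View pics/w8c.png

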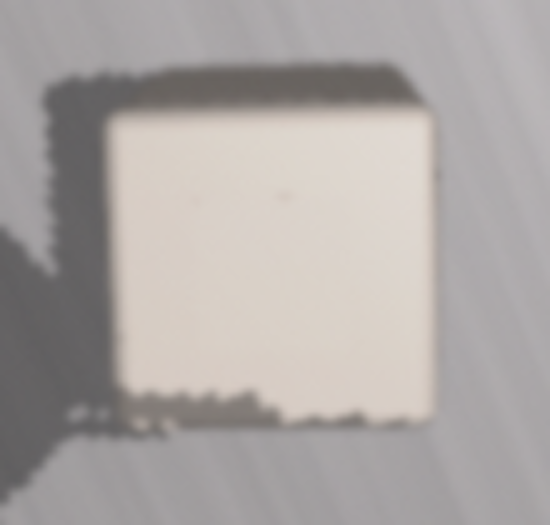

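>>> step_arm(
  targets=[
    [0.006, -0.001, 0.012, 0],
    [0.006, -0.001, 0.014, 0],
    [0.006, -0.001, 0.014, 0],
    [0.006, 0, 0.014, 0],
    [0.006, 0, 0.014, 0],
    [0.005, 0, 0.012, 0],
    [0, 0, 0, 0],
    [0, 0, 0, 0],
  ],
)

```text
time: 13.48
tool_pos: [0.6161, 0.2838, 0.2202]
ee_rot: [0.003, 0.827, 0.562, -0.01]
wrist_force: [0.4, -0.9, -0.9]
grip_width: 0.085
```

```bash
python3 - <<'E'
from h import *
im=ctrl.read_camera('wrist'); cv2.imwrite('pics/w9.png',im[...,::-1]);
plan([(0.624,.277,.165,6,-22.5)])
print(pj('wrist',[.624,.277,.19]))
E
```

```text
t 13.53 pos [0.6158 0.2839 0.2201] jaw -21.66 tilt [-0.79 -0.91] j7 -0.76 w 0.0853 f [-0.3188  0.1003 -0.7718]
6 step 9.4 mm [[-0.0004, 0.0018, 0.0092, 0.0025], [-0.0004, 0.0018, 0.0092, 0.0025], [-0.0004, 0.0018, 0.0092, 0.0025], [-0.0004, 0.0018, 0.0092, 0.0025], [-0.0004, 0.0018, 0.0092, 0.0025], [-0.0004, 0.0018, 0.0092, 0.0025]]
[[299.6139 265.0777]]
```

View pics/w9.png

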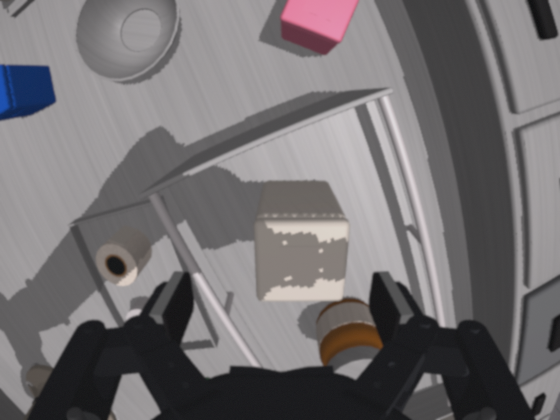

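>>> step_arm(
  targets=[
    [-0.001, 0.003, 0.008, 0],
    [-0.001, 0.003, 0.009, 0],
    [0, 0.003, 0.01, 0],
    [0, 0.003, 0.01, 0],
    [0, 0.001, 0.01, 0],
    [0, 0, 0.01, 0],
    [0, 0, 0.005, 0],
    [0, 0, 0, 0],
    [0, 0, 0, 0],
  ],
)

```text
time: 14.28
tool_pos: [0.6292, 0.2731, 0.153]
ee_rot: [0.003, 0.828, 0.56, -0.009]
wrist_force: [0.2, -0.7, -0.3]
grip_width: 0.0853
```

```bash
python3 - <<'E'
from h import *
im=ctrl.read_camera('wrist'); cv2.imwrite('pics/w10.png',im[...,::-1]);
plan([(0.627,.28,.157,1,-22)])
E
```

```text
t 14.33 pos [0.6291 0.2731 0.1531] jaw -21.85 tilt [-0.63 -0.89] j7 -0.72 w 0.0855 f [ 0.8943  1.0001 -0.2563]
1 step 8.2 mm [[0.0055, -0.0045, -0.004, 0.0026]]
```

View pics/w10.png

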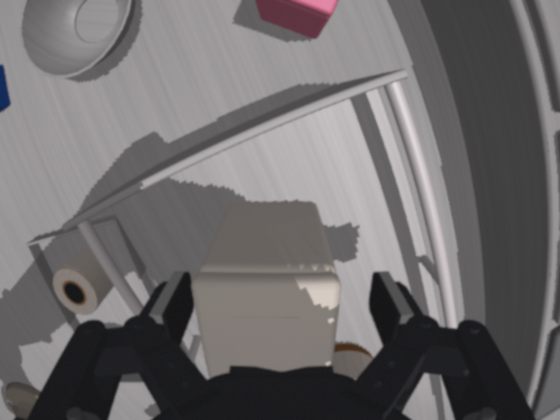

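>>> step_arm(
  targets=[
    [0.0025, -0.0025, -0.002, 0],
    [0.0025, -0.0025, -0.002, 0],
    [0, 0, 0, 0],
  ],
)

```text
time: 14.58
tool_pos: [0.6267, 0.2809, 0.1587]
ee_rot: [0.003, 0.828, 0.56, -0.008]
wrist_force: [-0.0, 0.4, 1.0]
grip_width: 0.0855
```

>>> step_arm(
  grip=1,
  grip_force=50,
  targets=[
    [0, 0, 0, 0],
    [0, 0, 0, 0],
    [0, 0, 0, 0],
    [0, 0, 0, 0],
    [0, 0, 0, 0],
    [0, 0, 0, 0],
    [0, 0, 0, 0],
  ],
)

```text
time: 15.17
tool_pos: [0.6273, 0.2822, 0.1604]
ee_rot: [0.003, 0.828, 0.561, -0.006]
wrist_force: [-0.1, -0.5, -0.4]
grip_width: 0.0514
```

```bash
python3 - <<'E'
from h import *
im=ctrl.read_camera('wrist'); cv2.imwrite('pics/w11.png',im[...,::-1]);
plan([(0.627,.28,.157,1,-22)])
E
```

```text
t 15.22 pos [0.6272 0.2822 0.1604] jaw -21.77 tilt [-0.38 -0.71] j7 -0.74 w 0.0516 f [-0.5762  0.5695  0.0024]
1 step 4.1 mm [[-0.0021, 0.0006, 0.0034, 0.004]]
```

View pics/w11.png

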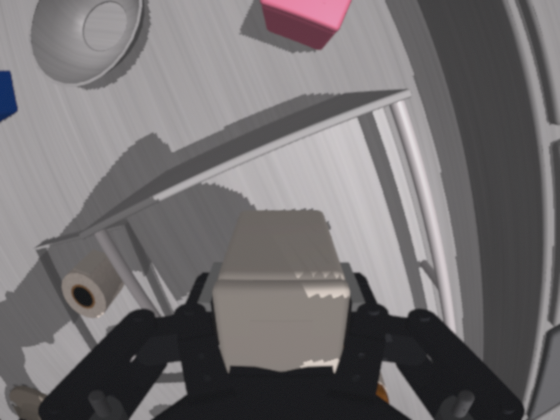

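```bash
python3 - <<'E'
from h import *
e=bp('wrist',[(280,278),(280,283)],.19);s=ctrl.observe();q=s['ee_rot'];R=Ro.from_quat([q[1],q[2],q[3],q[0]]).as_matrix()
print(R.T@(e-s['tool_pos']).T)
plan([(0.627,.28,.33,6,-22)])
E
```

```text
[[ 0.0245  0.0224]
 [-0.0004 -0.0004]
 [-0.0299 -0.0299]]
t 15.22 pos [0.6272 0.2822 0.1604] jaw -21.77 tilt [-0.38 -0.71] j7 -0.74 w 0.0516 f [-0.5762  0.5695  0.0024]
6 step 28.3 mm [[-0.0008, 0.0001, -0.0283, 0.0007], [-0.0008, 0.0001, -0.0283, 0.0007], [-0.0008, 0.0001, -0.0283, 0.0007], [-0.0008, 0.0001, -0.0283, 0.0007], [-0.0008, 0.0001, -0.0283, 0.0007], [-0.0008, 0.0001, -0.0283, 0.0007]]
```

>>> step_arm(
  targets=[
    [0, 0, -0.008, 0],
    [0, 0, -0.015, 0],
    [0, 0, -0.025, 0],
    [0, 0, -0.03, 0],
    [0, 0, -0.03, 0],
    [0, 0, -0.03, 0],
    [0, 0, -0.02, 0],
    [0, 0, 0, 0],
  ],
)

```text
time: 15.88
tool_pos: [0.623, 0.2815, 0.3183]
ee_rot: [0.003, 0.828, 0.56, -0.017]
wrist_force: [1.0, 0.3, -3.8]
grip_width: 0.0512
```

```bash
python3 - <<'E'
from h import *
plan([(0.46,.2,.345,7,-30),(.525,-.225,.33,13,-75)])
im=ctrl.read_camera('top'); cv2.imwrite('pics/t11.png',im[...,::-1])
k=cv2.resize(im[170:290,310:420,::-1],None,fx=5,fy=5,interpolation=cv2.INTER_CUBIC); cv2.imwrite('pics/t11c.png',cv2.convertScaleAbs(k,alpha=1.5))
E
```

```text
t 15.88 pos [0.623  0.2815 0.3183] jaw -21.85 tilt [-1.44 -1.32] j7 -0.77 w 0.0512 f [ 0.9719  0.3462 -3.7999]
7 step 26.3 mm [[-0.0196, -0.0173, -0.003, 0.0203], [-0.0199, -0.0169, -0.003, 0.0203], [-0.0203, -0.0165, -0.003, 0.0203], [-0.0206, -0.0161, -0.0029, 0.0203], [-0.0209, -0.0157, -0.0029, 0.0203], [-0.0212, -0.0153, -0.0029, 0.0203], [-0.0215, -0.0148, -0.0029, 0.0203]]
13 step 33.1 mm [[-0.0258, 0.0207, 0.0016, 0.0604], [-0.0245, 0.0222, 0.0016, 0.0604], [-0.0231, 0.0237, 0.0015, 0.0604], [-0.0216, 0.025, 0.0015, 0.0604], [-0.0201, 0.0263, 0.0014, 0.0604], [-0.0185, 0.0274, 0.0013, 0.0604], [-0.0168, 0.0285, 0.0013, 0.0604], [-0.015, 0.0295, 0.0012, 0.0604], [-0.0132, 0.0303, 0.0011, 0.0604], [-0.0114, 0.0311, 0.001, 0.0604], [-0.0095, 0.0317, 0.001, 0.0604], [-0.0075, 0.0322, 0.0009, 0.0604], [-0.0056, 0.0326, 0.0008, 0.0604]]
```

View pics/t11c.png

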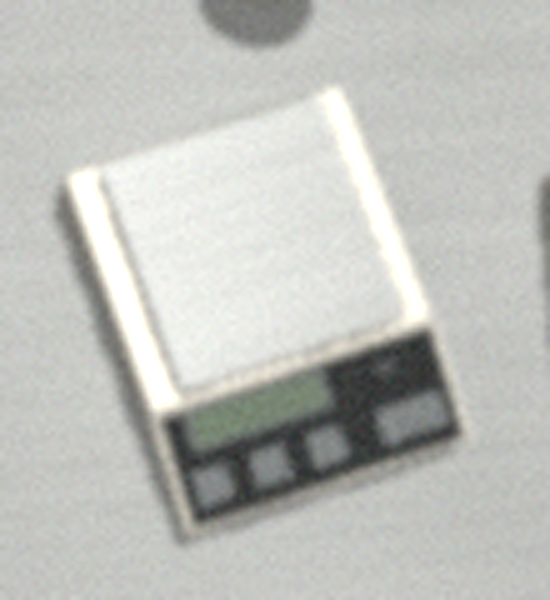

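>>> step_arm(
  targets=[
    [-0.01, -0.009, -0.01, 0.01],
    [-0.02, -0.017, -0.008, 0.02],
    [-0.02, -0.0165, -0.006, 0.02],
    [-0.0205, -0.016, -0.004, 0.02],
    [-0.021, -0.0155, -0.003, 0.02],
    [-0.021, -0.015, -0.002, 0.02],
    [-0.0215, -0.015, -0.002, 0.02],
    [-0.0215, -0.01, 0, 0.02],
    [-0.02, 0, 0, 0.03],
  ],
)

```text
time: 16.68
tool_pos: [0.4266, 0.1689, 0.3396]
ee_rot: [0.006, 0.875, 0.483, -0.034]
wrist_force: [0.2, 0.2, -4.6]
grip_width: 0.0514
```

```bash
python3 - <<'E'
from h import *
plan([(.535,-.225,.33,13,-75)])
E
```

```text
t 16.68 pos [0.4266 0.1689 0.3396] jaw -32.3 tilt [-3.15 -2.46] j7 -1.06 w 0.0514 f [ 0.2288  0.1981 -4.5743]
13 step 31.4 mm [[-0.0211, 0.0232, 0.0016, 0.0573], [-0.0197, 0.0244, 0.0015, 0.0573], [-0.0183, 0.0255, 0.0013, 0.0573], [-0.0168, 0.0265, 0.0012, 0.0573], [-0.0153, 0.0274, 0.0011, 0.0573], [-0.0137, 0.0283, 0.001, 0.0573], [-0.0121, 0.029, 0.0008, 0.0573], [-0.0104, 0.0297, 0.0007, 0.0573], [-0.0087, 0.0302, 0.0006, 0.0573], [-0.0069, 0.0307, 0.0005, 0.0573], [-0.0052, 0.031, 0.0003, 0.0573], [-0.0034, 0.0313, 0.0002, 0.0573], [-0.0016, 0.0314, 0.0001, 0.0573]]
```

>>> step_arm(
  targets=[
    [-0.015, 0.012, -0.003, 0.03],
    [-0.02, 0.024, 0, 0.057],
    [-0.0185, 0.0255, 0, 0.057],
    [-0.017, 0.0265, 0, 0.057],
    [-0.0155, 0.0275, 0.001, 0.057],
    [-0.0135, 0.028, 0.001, 0.057],
    [-0.012, 0.029, 0.001, 0.057],
    [-0.0105, 0.0295, 0.0, 0.057],
    [-0.0085, 0.03, 0, 0.057],
    [-0.007, 0.0305, 0, 0.057],
    [-0.005, 0.02, 0, 0.057],
    [-0.003, 0.01, 0, 0.03],
  ],
)

```text
time: 17.68
tool_pos: [0.5054, -0.1758, 0.334]
ee_rot: [0.02, 0.984, 0.171, -0.043]
wrist_force: [-0.2, -0.4, -4.3]
grip_width: 0.0514
```

>>> step_arm(
  targets=[
    [0, 0, 0, 0],
    [0, 0, 0, 0],
  ],
)

```text
time: 17.85
tool_pos: [0.5038, -0.1797, 0.3322]
ee_rot: [0.02, 0.985, 0.168, -0.045]
wrist_force: [0.3, -0.1, -5.1]
grip_width: 0.0516
```

```bash
python3 - <<'E'
from h import *
im=ctrl.read_camera('wrist'); cv2.imwrite('pics/w12.png',im[...,::-1])
plan([(.54,-.234,.2,8,-75)])
E
```

```text
t 17.9 pos [ 0.5037 -0.1794  0.3321] jaw -70.56 tilt [-4.71 -3.17] j7 -0.9 w 0.0516 f [ 0.1294 -0.9017 -4.8365]
8 step 18.4 mm [[0.0036, 0.0075, 0.0164, 0.0097], [0.0037, 0.0075, 0.0164, 0.0097], [0.0038, 0.0075, 0.0164, 0.0097], [0.0038, 0.0075, 0.0164, 0.0097], [0.0039, 0.0074, 0.0164, 0.0097], [0.004, 0.0074, 0.0164, 0.0097], [0.0041, 0.0074, 0.0164, 0.0097], [0.0041, 0.0074, 0.0164, 0.0097]]
```

View pics/w12.png

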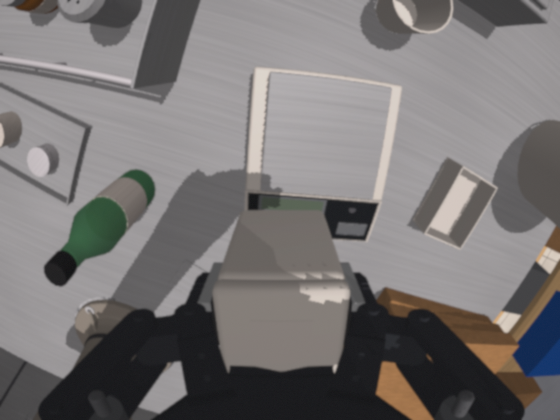

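>>> step_arm(
  targets=[
    [0, 0, 0, -0.06],
    [0, 0, 0, -0.06],
    [0, 0, 0, -0.06],
    [0, 0, 0, -0.06],
    [0, 0, 0, -0.06],
    [0, 0, 0, -0.03],
    [0, 0, 0, 0],
  ],
)

```text
time: 18.48
tool_pos: [0.5034, -0.1665, 0.3291]
ee_rot: [0.008, 0.937, 0.346, -0.049]
wrist_force: [0.6, -0.3, -5.0]
grip_width: 0.0513
```

```bash
python3 - <<'E'
from h import *
plan([(.54,-.234,.2,8,-55)])
E
```

```text
t 18.48 pos [ 0.5034 -0.1665  0.3291] jaw -49.47 tilt [-4.93 -2.83] j7 -0.57 w 0.0513 f [ 0.6306 -0.3199 -4.9817]
8 step 18.8 mm [[-0.0004, 0.0097, 0.0161, 0.0121], [-0.0003, 0.0097, 0.0161, 0.0121], [-0.0002, 0.0097, 0.0161, 0.0121], [-0.0001, 0.0098, 0.016, 0.0121], [0.0, 0.0098, 0.016, 0.0121], [0.0001, 0.0098, 0.016, 0.0121], [0.0002, 0.0098, 0.016, 0.0121], [0.0004, 0.0098, 0.016, 0.0121]]
```

>>> step_arm(
  targets=[
    [0, 0.006, 0.014, 0],
    [0, 0.01, 0.02, 0],
    [0, 0.011, 0.022, 0],
    [0, 0.011, 0.022, 0],
    [0, 0.011, 0.022, 0],
    [0, 0.008, 0.012, 0],
    [0, 0, 0, 0],
    [0, 0, 0, 0],
  ],
)

```text
time: 19.15
tool_pos: [0.5354, -0.2028, 0.2114]
ee_rot: [0.005, 0.934, 0.354, -0.046]
wrist_force: [0.8, 0.3, -3.8]
grip_width: 0.0517
```

```bash
python3 - <<'E'
from h import *
plan([(.54,-.234,.15,8,-50)])
E
```

```text
t 19.15 pos [ 0.5354 -0.2028  0.2114] jaw -48.53 tilt [-4.75 -2.42] j7 -0.39 w 0.0517 f [ 0.7853  0.3466 -3.762 ]
8 step 8.6 mm [[-0.0015, 0.0035, 0.0078, 0.0032], [-0.0014, 0.0035, 0.0078, 0.0032], [-0.0014, 0.0035, 0.0078, 0.0032], [-0.0014, 0.0035, 0.0077, 0.0032], [-0.0014, 0.0035, 0.0077, 0.0032], [-0.0014, 0.0035, 0.0077, 0.0032], [-0.0014, 0.0035, 0.0077, 0.0032], [-0.0014, 0.0035, 0.0077, 0.0032]]
```

```bash
python3 - <<'E'
from h import *
plan([(.545,-.232,.14,6,-48.5)])
im=ctrl.read_camera('scene'); cv2.imwrite('pics/s13.png',im[...,::-1])
k=cv2.resize(im[110:250,170:330,::-1],None,fx=4,fy=4,interpolation=cv2.INTER_CUBIC); cv2.imwrite('pics/s13c.png',cv2.convertScaleAbs(k,alpha=1.5))
E
```

```text
t 19.15 pos [ 0.5354 -0.2028  0.2114] jaw -48.53 tilt [-4.75 -2.42] j7 -0.39 w 0.0517 f [ 0.7853  0.3466 -3.762 ]
6 step 12.9 mm [[-0.0009, 0.005, 0.0119, -0.0001], [-0.0009, 0.005, 0.0119, -0.0001], [-0.001, 0.005, 0.0119, -0.0001], [-0.001, 0.005, 0.0119, -0.0001], [-0.001, 0.005, 0.0119, -0.0001], [-0.001, 0.005, 0.0119, -0.0001]]
```

View pics/s13c.png

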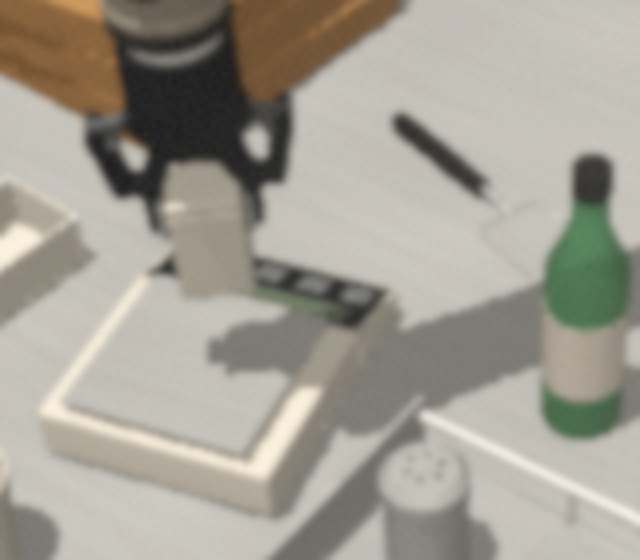

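>>> step_arm(
  targets=[
    [0, 0.004, 0.008, 0],
    [-0.001, 0.005, 0.011, 0],
    [-0.001, 0.005, 0.012, 0],
    [-0.001, 0.005, 0.012, 0],
    [-0.001, 0.005, 0.012, 0],
    [-0.001, 0.005, 0.008, 0],
    [0, 0, 0.003, 0],
    [0, 0, 0, 0],
    [0, 0, 0, 0],
  ],
)

```text
time: 19.95
tool_pos: [0.5481, -0.2313, 0.1405]
ee_rot: [0.005, 0.934, 0.356, -0.044]
wrist_force: [0.1, -0.1, -5.3]
grip_width: 0.0521
```

```bash
python3 - <<'E'
from h import *
im=ctrl.read_camera('wrist'); cv2.imwrite('pics/w14.png',im[...,::-1])
plan([(.545,-.232,.13,3,-48.5)])
E
```

```text
t 20.0 pos [ 0.5481 -0.2312  0.1407] jaw -48.35 tilt [-4.52 -2.36] j7 -0.3 w 0.0513 f [-0.6894  0.1681 -4.5594]
3 step 3.7 mm [[-0.0006, -0.0004, 0.0036, 0.0009], [-0.0006, -0.0004, 0.0036, 0.0009], [-0.0006, -0.0004, 0.0036, 0.0009]]
```

View pics/w14.png

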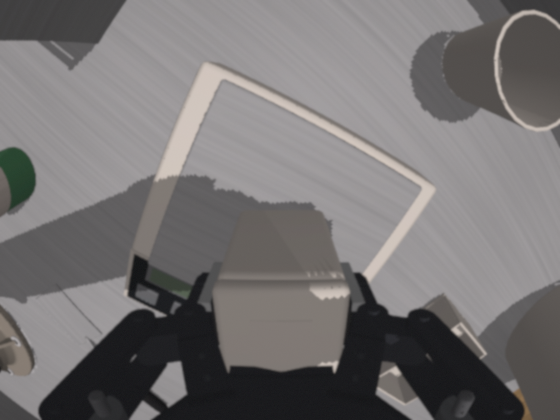

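```bash
python3 - <<'E'
from h import *
q=bp('wrist',[(222,80),(421,190),(368,275)],.064);print(q)
d=q[1]-q[0];print(np.linalg.norm(d),np.degrees(np.arctan2(d[1],d[0]))+90)
d/=np.linalg.norm(d);n=np.array([d[1],-d[0],0]); n=n if n[0]<0 else -n
print((q[0]+q[1])/2+.075*n)
E
```

```text
[[ 0.5923 -0.1422  0.064 ]
 [ 0.6278 -0.286   0.064 ]
 [ 0.5566 -0.3092  0.064 ]]
0.14812011036868022 13.879052412359755
[ 0.5373 -0.2321  0.064 ]
```

>>> step_arm(
  targets=[
    [-0.001, -0.0015, 0.003, 0],
    [-0.001, -0.001, 0.003, 0],
    [0, 0, 0.002, 0],
    [0, 0, 0.0015, 0],
    [0, 0, 0, 0],
  ],
)

```text
time: 20.42
tool_pos: [0.5448, -0.2304, 0.1323]
ee_rot: [0.006, 0.933, 0.356, -0.043]
wrist_force: [0.3, 0.3, -4.1]
grip_width: 0.0514
```

>>> step_arm(
  targets=[
    [0, 0, 0.0015, 0],
    [0, 0, 0.001, 0],
  ],
)

```text
time: 20.58
tool_pos: [0.5449, -0.2304, 0.13]
ee_rot: [0.006, 0.933, 0.356, -0.042]
wrist_force: [0.3, 0.3, -5.4]
grip_width: 0.0515
```

>>> step_arm(
  targets=[
    [0, 0, 0.0015, 0],
    [0, 0, 0.001, 0],
  ],
)

```text
time: 20.75
tool_pos: [0.5449, -0.2304, 0.1274]
ee_rot: [0.006, 0.933, 0.356, -0.042]
wrist_force: [-1.2, -0.1, -4.1]
grip_width: 0.0515
```

>>> step_arm(
  targets=[
    [0, 0, 0.001, 0],
  ],
)

```text
time: 20.83
tool_pos: [0.5449, -0.2305, 0.1264]
ee_rot: [0.006, 0.933, 0.356, -0.042]
wrist_force: [-0.8, 0.0, -3.9]
grip_width: 0.0513
```

>>> step_arm(
  targets=[
    [0, 0, 0.001, 0],
  ],
)

```text
time: 20.92
tool_pos: [0.5449, -0.2306, 0.1256]
ee_rot: [0.006, 0.933, 0.356, -0.042]
wrist_force: [-3.4, 2.8, 9.1]
grip_width: 0.0511
```

>>> step_arm(
  grip_force=20,
  targets=[
    [0, 0, 0, 0],
    [0, 0, 0.001, 0],
    [0, 0, 0, 0],
  ],
)

```text
time: 21.17
tool_pos: [0.545, -0.2306, 0.1259]
ee_rot: [0.006, 0.933, 0.356, -0.042]
wrist_force: [-0.7, 0.8, -3.8]
grip_width: 0.0518
```

>>> step_arm(
  targets=[
    [0, 0, 0.002, 0],
    [0, 0, 0.002, 0],
    [0, 0, 0.001, 0],
  ],
)

```text
time: 21.42
tool_pos: [0.5449, -0.2309, 0.1256]
ee_rot: [0.004, 0.934, 0.356, -0.041]
wrist_force: [-2.4, 1.6, 1.3]
grip_width: 0.0514
```

```bash
python3 - <<'E'
from h import *
im=ctrl.read_camera('scene')
k=cv2.resize(im[110:250,170:330,::-1],None,fx=4,fy=4,interpolation=cv2.INTER_CUBIC); cv2.imwrite('pics/s15c.png',cv2.convertScaleAbs(k,alpha=1.5))
plan([(.545,-.232,.12,1,-48.5)])
E
```

```text
t 21.47 pos [ 0.5449 -0.2309  0.1255] jaw -48.3 tilt [-4.17 -2.12] j7 -0.29 w 0.0516 f [-3.9545  3.3149 10.9488]
1 step 5.6 mm [[-0.0002, 0.001, 0.0055, 0.0035]]
```

View pics/s15c.png

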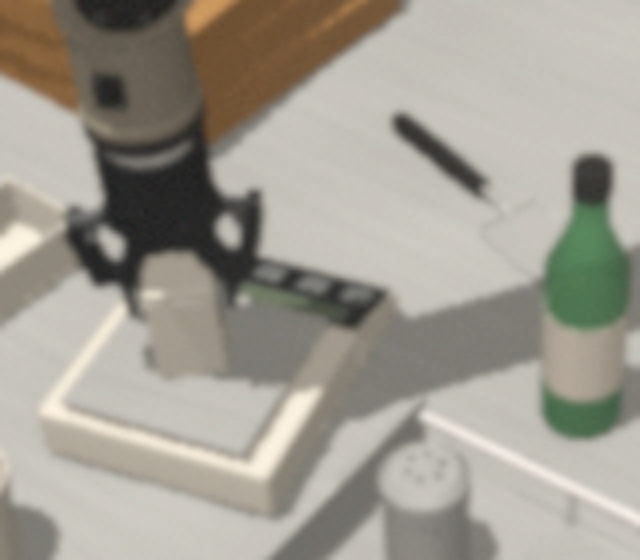

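>>> step_arm(
  grip=0.3,
  targets=[
    [0, 0, 0, 0],
    [0, 0, 0, 0],
    [0, 0, 0, 0],
    [0, 0, 0, 0],
  ],
)

```text
time: 21.8
tool_pos: [0.5466, -0.2321, 0.1267]
ee_rot: [0.006, 0.934, 0.356, -0.039]
wrist_force: [0.3, -0.2, 0.2]
grip_width: 0.06
```

```bash
python3 - <<'E'
from h import *
im=ctrl.read_camera('scene')
k=cv2.resize(im[110:250,170:330,::-1],None,fx=4,fy=4,interpolation=cv2.INTER_CUBIC); cv2.imwrite('pics/s16c.png',cv2.convertScaleAbs(k,alpha=1.5))
im=ctrl.read_camera('wrist'); cv2.imwrite('pics/w16.png',im[...,::-1])
plan([(.545,-.232,.12,1,-48.5)])
E
```

```text
t 21.9 pos [ 0.5465 -0.232   0.1266] jaw -48.3 tilt [-3.93 -2.24] j7 -0.29 w 0.0597 f [-0.0596 -0.1502  0.0182]
1 step 6.7 mm [[-0.0006, -0.0009, 0.0067, 0.0036]]
```

View pics/s16c.png

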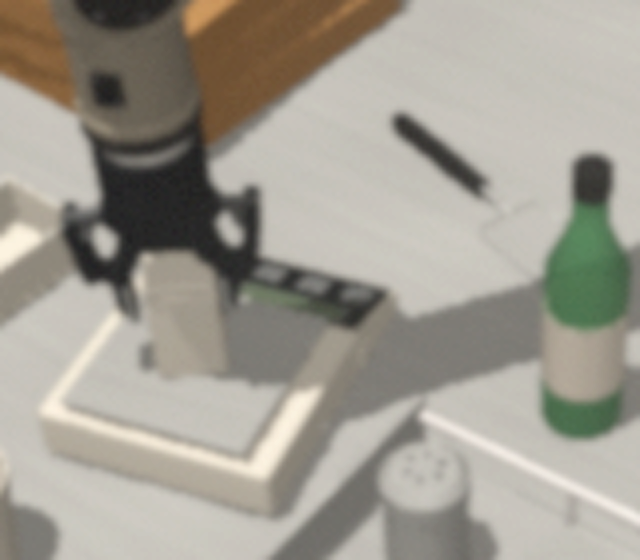

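View pics/w16.png

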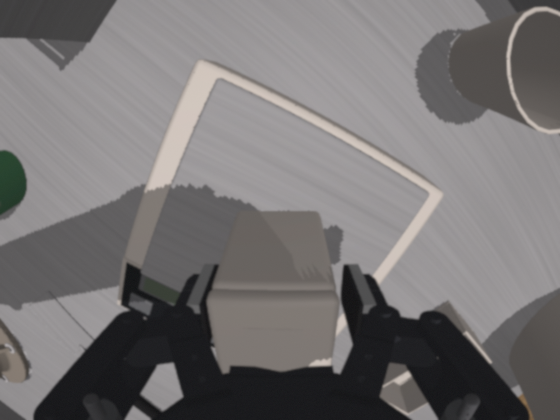

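>>> step_arm(
  grip=0,
  targets=[
    [0, 0, 0, 0],
    [0, -0.001, 0, 0],
    [0, -0.001, 0, 0],
    [0, 0, 0, 0],
    [0, 0, 0, 0],
  ],
)

```text
time: 22.32
tool_pos: [0.545, -0.2304, 0.1262]
ee_rot: [0.006, 0.934, 0.356, -0.039]
wrist_force: [-1.3, 0.7, 0.8]
grip_width: 0.0856
```

>>> step_arm(
  targets=[
    [0, 0, -0.004, 0],
    [0, 0, -0.01, 0],
    [0, 0, -0.015, 0],
    [0, 0, -0.025, 0],
    [0, 0, -0.03, 0],
    [0, 0, -0.03, 0],
    [0, 0, -0.02, 0],
    [0, 0, 0, 0],
  ],
)

```text
time: 22.98
tool_pos: [0.5537, -0.2253, 0.2693]
ee_rot: [0.006, 0.934, 0.355, -0.04]
wrist_force: [0.6, 0.1, 0.4]
grip_width: 0.085
```

```bash
python3 - <<'E'
from h import *
im=ctrl.read_camera('wrist'); cv2.imwrite('pics/w17.png',im[...,::-1])
plan([(.43,-.31,.22,5,-75)])
for l in ('canister_center','tare_key','small_keys'): print(l,[(np.round(d['point'],3),round(d['score'],2)) for d in ctrl.search_frame('wrist',l)])
im=ctrl.read_camera('scene')
k=cv2.resize(im[110:250,170:330,::-1],None,fx=4,fy=4,interpolation=cv2.INTER_CUBIC); cv2.imwrite('pics/s17c.png',cv2.convertScaleAbs(k,alpha=1.5))
E
```

```text
t 23.03 pos [ 0.5531 -0.2251  0.2678] jaw -48.4 tilt [-4.17 -2.24] j7 -0.37 w 0.0859 f [ 0.5814 -0.8613  0.3669]
5 step 31.4 mm [[-0.0288, -0.0035, 0.012, 0.0929], [-0.029, -0.0007, 0.0119, 0.0929], [-0.029, 0.0021, 0.0119, 0.0929], [-0.0287, 0.0048, 0.0118, 0.0929], [-0.0281, 0.0076, 0.0117, 0.0929]]
canister_center [(array([ 0.544, -0.231,  0.151]), 0.64)]
tare_key [(array([ 0.427, -0.323,  0.039]), 0.87), (array([ 0.538, -0.216,  0.064]), 0.41)]
small_keys [(array([ 0.402, -0.233,  0.038]), 0.69)]
```

View pics/w17.png

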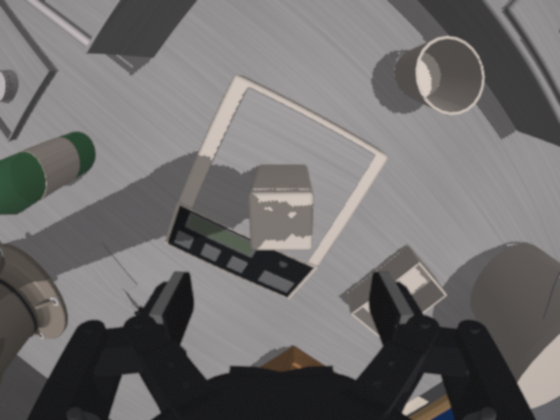

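View pics/s17c.png

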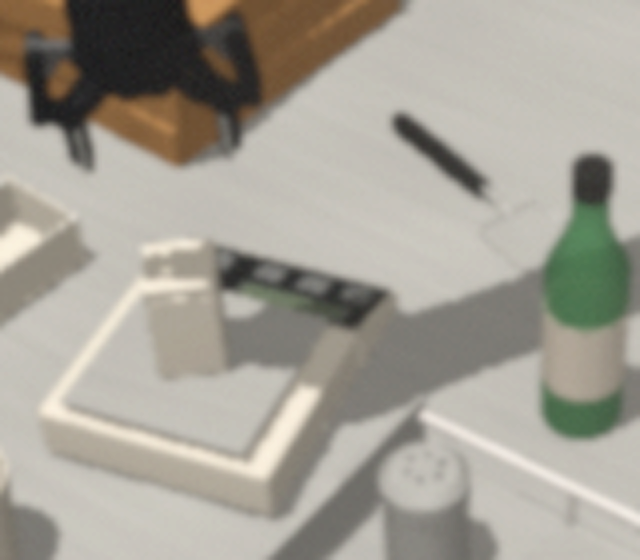

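```bash
python3 - <<'E'
from h import *
plan([(.415,-.325,.22,8,-75.5)])
E
```

```text
t 23.23 pos [ 0.5506 -0.2239  0.2628] jaw -48.41 tilt [-4.66 -2.13] j7 -0.37 w 0.0851 f [ 0.0794  0.4081 -0.2065]
8 step 21.8 mm [[-0.0205, -0.0017, 0.0072, 0.0591], [-0.0206, -0.0004, 0.0072, 0.0591], [-0.0206, 0.0008, 0.0071, 0.0591], [-0.0205, 0.0021, 0.0071, 0.0591], [-0.0204, 0.0033, 0.007, 0.0591], [-0.0202, 0.0046, 0.007, 0.0591], [-0.0199, 0.0058, 0.0069, 0.0591], [-0.0195, 0.007, 0.0069, 0.0591]]
```

>>> step_arm(
  grip=1,
  targets=[
    [-0.014, -0.002, 0.0, 0.04],
    [-0.0205, -0.001, 0.003, 0.06],
    [-0.0205, 0, 0.005, 0.06],
    [-0.0205, 0.002, 0.007, 0.06],
    [-0.0205, 0.003, 0.007, 0.06],
    [-0.02, 0.0045, 0.007, 0.06],
    [-0.02, 0.006, 0.007, 0.06],
    [-0.02, 0.007, 0.007, 0.06],
    [-0.006, 0.003, 0, 0.01],
    [0, 0, 0, 0],
    [0, 0, 0, 0],
  ],
)

```text
time: 24.15
tool_pos: [0.3933, -0.3283, 0.2243]
ee_rot: [0.01, 0.993, 0.105, -0.053]
wrist_force: [-0.4, -0.1, 0.2]
grip_width: 0.0001
```

```bash
python3 - <<'E'
from h import *
im=ctrl.read_camera('wrist'); cv2.imwrite('pics/w18.png',im[...,::-1])
plan([(.422,-.3245,.1,5,-75.5)])
for l in ('canister_center','tare_key','small_keys'): print(l,[(np.round(d['point'],3),round(d['score'],2)) for d in ctrl.search_frame('wrist',l)])
print(pj('wrist',[.427,-.3235,.038]))
E
```

```text
t 24.2 pos [ 0.3937 -0.3281  0.2244] jaw -77.8 tilt [-5.89 -1.74] j7 -0.58 w 0.0001 f [-0.4212 -0.3325 -0.0177]
5 step 25.5 mm [[0.0083, 0.0003, 0.0241, -0.008], [0.0083, 0.0003, 0.0241, -0.008], [0.0083, 0.0004, 0.0241, -0.008], [0.0083, 0.0004, 0.0241, -0.008], [0.0083, 0.0005, 0.0241, -0.008]]
canister_center [(array([ 0.514, -0.246,  0.135]), 0.6)]
tare_key [(array([ 0.423, -0.323,  0.037]), 0.72)]
small_keys [(array([ 0.402, -0.235,  0.037]), 0.63)]
[[282.1522 136.8677]]
```

View pics/w18.png

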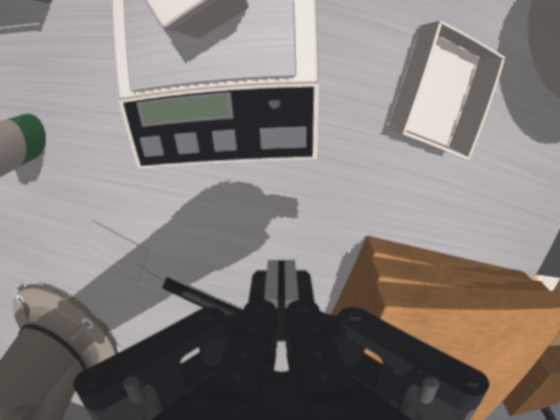

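>>> step_arm(
  targets=[
    [0.005, 0, 0.012, 0],
    [0.008, 0, 0.022, -0.008],
    [0.008, 0, 0.024, -0.008],
    [0.008, 0, 0.024, -0.008],
    [0.007, 0, 0.02, -0.008],
    [0.003, 0, 0.01, -0.008],
    [0, 0, 0, 0],
    [0, 0, 0, 0],
  ],
)

```text
time: 25.02
tool_pos: [0.4314, -0.3179, 0.1003]
ee_rot: [0.009, 0.99, 0.135, -0.05]
wrist_force: [0.5, 0.3, 0.4]
grip_width: 0.0001
```

```bash
python3 - <<'E'
from h import *
im=ctrl.read_camera('wrist'); cv2.imwrite('pics/w19.png',im[...,::-1])
plan([(.422,-.3245,.065,4,-75.5)])
s=ctrl.observe();q=s['ee_rot'];R=Ro.from_quat([q[1],q[2],q[3],q[0]]).as_matrix()
print(pj('wrist',[[.427,-.3235,.038],s['tool_pos']+R@[0,0,.014],s['tool_pos']+R@[0.011,0,.014]]))
E
```

```text
t 25.07 pos [ 0.4314 -0.3179  0.1006] jaw -74.47 tilt [-5.53 -1.82] j7 -0.46 w -0.0001 f [-0.0214  0.7073 -0.1319]
4 step 9.3 mm [[-0.0018, 0.0009, 0.0091, 0.0045], [-0.0018, 0.0009, 0.0091, 0.0045], [-0.0018, 0.0009, 0.0091, 0.0045], [-0.0018, 0.001, 0.0091, 0.0045]]
[[287.2172 236.0823]
 [281.194  275.2735]
 [281.2148 255.927 ]]
```

View pics/w19.png

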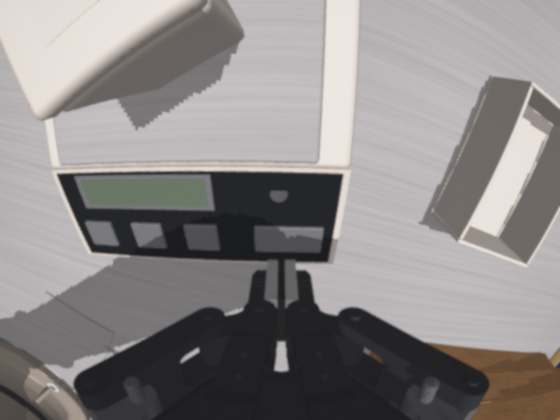

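>>> step_arm(
  targets=[
    [-0.002, 0.001, 0.008, 0],
    [-0.002, 0.001, 0.009, 0],
    [-0.002, 0.001, 0.009, 0],
    [-0.001, 0.001, 0.008, 0],
    [0, 0, 0, 0],
    [0, 0, 0, 0],
  ],
)

```text
time: 25.57
tool_pos: [0.4226, -0.3273, 0.0676]
ee_rot: [0.011, 0.99, 0.134, -0.047]
wrist_force: [0.6, 0.6, 0.5]
grip_width: 0.0004
```

```bash
python3 - <<'E'
from h import *
im=ctrl.read_camera('wrist'); cv2.imwrite('pics/w20.png',im[...,::-1])
plan([(.422,-.3245,.055,4,-75.5)])
s=ctrl.observe();q=s['ee_rot'];R=Ro.from_quat([q[1],q[2],q[3],q[0]]).as_matrix()
print(pj('wrist',[[.427,-.3235,.038],s['tool_pos']+R@[0,0,.014],s['tool_pos']+R@[0.011,0,.014]]), s['tool_pos']+R@[0.011,0,.014])
E
```

```text
t 25.62 pos [ 0.4226 -0.3272  0.0676] jaw -74.57 tilt [-5.2  -1.96] j7 -0.41 w -0.0004 f [-0.0244 -0.4217  0.2612]
4 step 3.2 mm [[0.0003, -0.0007, 0.0031, 0.0041], [0.0003, -0.0007, 0.0031, 0.0041], [0.0003, -0.0007, 0.0031, 0.0041], [0.0003, -0.0007, 0.0031, 0.0041]]
[[276.1996 248.1746]
 [281.1274 275.2103]
 [281.1443 255.8581]] [ 0.4318 -0.3248  0.0526]
```

View pics/w20.png

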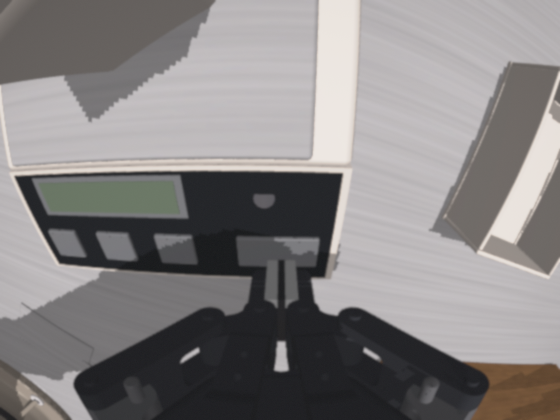

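>>> step_arm(
  targets=[
    [0, 0, 0.004, 0],
    [0, 0, 0.004, 0],
    [0, 0, 0.002, 0],
    [0, 0, 0, 0],
  ],
)

```text
time: 25.95
tool_pos: [0.4222, -0.3278, 0.0574]
ee_rot: [0.011, 0.99, 0.134, -0.047]
wrist_force: [-0.5, 0.5, -0.7]
grip_width: 0.0002
```

>>> step_arm(
  targets=[
    [0, 0, 0.001, 0],
  ],
)

```text
time: 26.03
tool_pos: [0.4223, -0.3279, 0.0564]
ee_rot: [0.011, 0.99, 0.134, -0.047]
wrist_force: [0.4, -0.7, 0.3]
grip_width: -0.0002
```

>>> step_arm(
  targets=[
    [0, 0, 0.001, 0],
  ],
)

```text
time: 26.12
tool_pos: [0.4223, -0.3279, 0.0553]
ee_rot: [0.011, 0.99, 0.134, -0.046]
wrist_force: [-0.3, -0.2, -0.0]
grip_width: 0.0
```

>>> step_arm(
  targets=[
    [0, 0, 0.0008, 0],
  ],
)

```text
time: 26.2
tool_pos: [0.4223, -0.3279, 0.0544]
ee_rot: [0.011, 0.99, 0.134, -0.046]
wrist_force: [-1.0, -1.2, 0.2]
grip_width: 0.0002
```

>>> step_arm(
  targets=[
    [0, 0, 0.0008, 0],
  ],
)

```text
time: 26.28
tool_pos: [0.4223, -0.3279, 0.0536]
ee_rot: [0.011, 0.99, 0.134, -0.046]
wrist_force: [1.2, 0.5, 0.0]
grip_width: -0.0001
```

>>> step_arm(
  targets=[
    [0, 0, 0.0008, 0],
  ],
)

```text
time: 26.37
tool_pos: [0.4225, -0.3279, 0.0529]
ee_rot: [0.011, 0.99, 0.134, -0.046]
wrist_force: [-0.5, 0.9, 3.5]
grip_width: 0.0002
```

>>> step_arm(
  targets=[
    [0, 0, 0.0006, 0],
  ],
)

```text
time: 26.45
tool_pos: [0.4226, -0.3279, 0.0525]
ee_rot: [0.011, 0.99, 0.134, -0.046]
wrist_force: [-0.8, 1.0, 5.3]
grip_width: 0.0002
```

>>> step_arm(
  targets=[
    [0, 0, 0.0006, 0],
  ],
)

```text
time: 26.53
tool_pos: [0.4227, -0.3279, 0.0522]
ee_rot: [0.011, 0.99, 0.134, -0.046]
wrist_force: [-0.4, 1.7, 6.6]
grip_width: -0.0001
```

>>> step_arm(
  targets=[
    [0, 0, 0.0006, 0],
  ],
)

```text
time: 26.62
tool_pos: [0.4227, -0.3279, 0.052]
ee_rot: [0.011, 0.99, 0.134, -0.046]
wrist_force: [-0.9, 2.6, 8.2]
grip_width: 0.0001
```

>>> step_arm(
  targets=[
    [0, 0, 0.0005, 0],
    [0, 0, 0.0005, 0],
  ],
)

```text
time: 26.78
tool_pos: [0.4227, -0.3279, 0.052]
ee_rot: [0.011, 0.99, 0.134, -0.045]
wrist_force: [-1.7, 2.1, 8.5]
grip_width: 0.0002
```

>>> step_arm(
  targets=[
    [0, 0, 0.0005, 0],
    [0, 0, 0.0005, 0],
    [0, 0, 0.0005, 0],
  ],
)

```text
time: 27.03
tool_pos: [0.4226, -0.328, 0.0521]
ee_rot: [0.01, 0.99, 0.134, -0.045]
wrist_force: [-1.6, 2.0, 7.9]
grip_width: -0.0002
```

```bash
python3 - <<'E'
from h import *
im=ctrl.read_camera('wrist'); cv2.imwrite('pics/w21.png',im[...,::-1])
plan([(.422,-.3245,.055,4,-75.5)])
E
```

```text
t 27.08 pos [ 0.4226 -0.3279  0.0521] jaw -74.57 tilt [-4.94 -1.82] j7 -0.39 w 0.0002 f [-1.9183  1.3436  6.5944]
4 step 1.1 mm [[0.0, -0.0009, -0.0007, 0.004], [0.0, -0.0009, -0.0007, 0.004], [0.0, -0.0009, -0.0007, 0.004], [0.0, -0.0009, -0.0007, 0.004]]
```

View pics/w21.png

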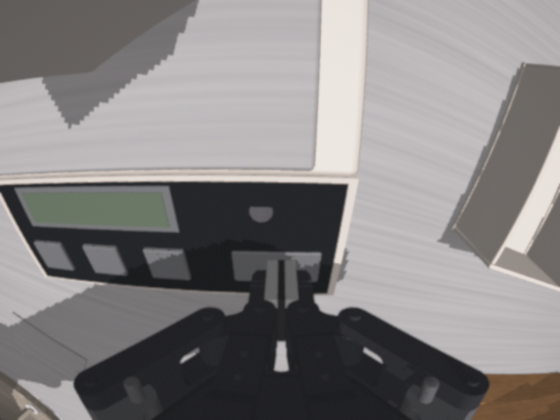

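>>> step_arm(
  targets=[
    [0, 0, -0.006, 0],
    [-0.003, 0, -0.015, 0],
    [-0.004, 0, -0.025, 0],
    [-0.004, 0, -0.03, 0],
    [-0.004, 0, -0.03, 0],
    [-0.004, 0, -0.03, 0],
    [-0.004, 0, -0.03, 0],
    [0, 0, -0.015, 0],
    [0, 0, 0, 0],
    [0, 0, 0, 0],
  ],
)

```text
time: 27.92
tool_pos: [0.4142, -0.3287, 0.244]
ee_rot: [0.009, 0.99, 0.133, -0.046]
wrist_force: [-0.8, -1.1, -0.3]
grip_width: 0.0001
```

```bash
python3 - <<'E'
from h import *
plan([(.422,-.3245,.055,4,-75.5)])
for n in ('top','scene','wrist'):
    im=ctrl.read_camera(n); cv2.imwrite(f'pics/{n}22.png',im[...,::-1])
    for l in ('canister_center','roll_center','tin_center','jar_center','shaker_center','oil_bottle_center','cup'): print(n,l,[(np.round(d['point'],3),round(d['score'],2)) for d in ctrl.search_frame(n,l)[:3]])
a=cv2.imread('pics/top22.png');b=cv2.imread('pics/scene22.png')
k=np.hstack([cv2.resize(a[150:310,160:420],(780,480)),])
cv2.imwrite('pics/t22c.png',k); cv2.imwrite('pics/s22c.png',cv2.resize(b[120:345,170:420],None,fx=2.6,fy=2.6,interpolation=cv2.INTER_CUBIC))
E
```

```text
t 27.92 pos [ 0.4142 -0.3287  0.244 ] jaw -74.72 tilt [-5.05 -1.76] j7 -0.55 w 0.0001 f [-0.7991 -1.0603 -0.2875]
4 step 47.3 mm [[0.0065, -0.0008, 0.0468, 0.0034], [0.0065, -0.0008, 0.0468, 0.0034], [0.0065, -0.0008, 0.0468, 0.0034], [0.0065, -0.0008, 0.0468, 0.0034]]
top canister_center [(array([0.699, 0.422, 0.09 ]), 0.9), (array([0.373, 0.488, 0.094]), 0.83), (array([ 0.535, -0.231,  0.159]), 0.57)]
top roll_center [(array([0.408, 0.269, 0.05 ]), 0.57)]
top tin_center [(array([0.376, 0.174, 0.034]), 0.67)]
top jar_center [(array([0.618, 0.144, 0.181]), 0.56)]
top shaker_center [(array([0.617, 0.04 , 0.191]), 0.97), (array([0.542, 0.513, 0.021]), 0.57), (array([0.621, 0.189, 0.102]), 0.21)]
top oil_bottle_center [(array([0.373, 0.001, 0.174]), 0.55)]
top cup [(array([ 0.756, -0.282,  0.046]), 0.61), (array([0.622, 0.146, 0.181]), 0.48)]
scene canister_center [(array([0.716, 0.426, 0.086]), 0.9), (array([0.397, 0.512, 0.075]), 0.86), (array([ 0.547, -0.222,  0.136]), 0.84)]
scene roll_center []
scene tin_center [(array([0.38 , 0.183, 0.032]), 0.49)]
scene jar_center [(array([0.65 , 0.162, 0.162]), 0.97)]
scene shaker_center [(array([0.639, 0.053, 0.177]), 0.7)]
scene oil_bottle_center []
scene cup [(array([ 0.74 , -0.278,  0.066]), 0.93)]
wrist canister_center [(array([ 0.526, -0.246,  0.152]), 0.67)]
wrist roll_center []
wrist tin_center []
wrist jar_center []
wrist shaker_center []
wrist oil_bottle_center [(array([ 0.381, -0.028,  0.055]), 0.57), (array([ 0.424, -0.325,  0.039]), 0.25)]
wrist cup []
```

View pics/t22c.png

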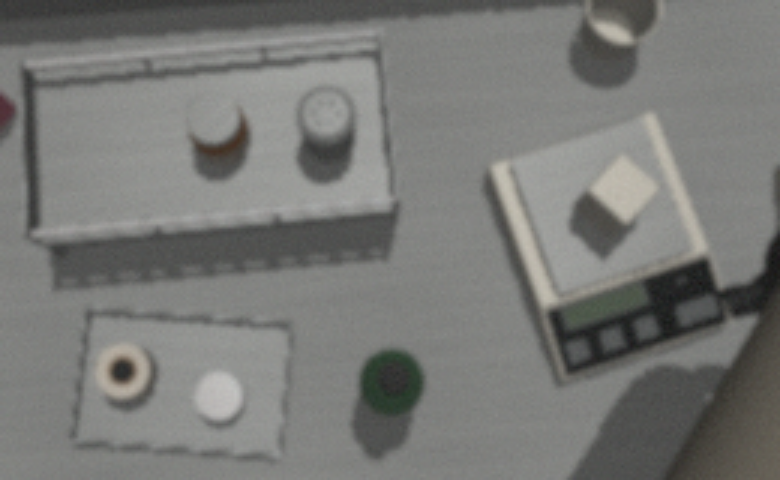

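View pics/s22c.png

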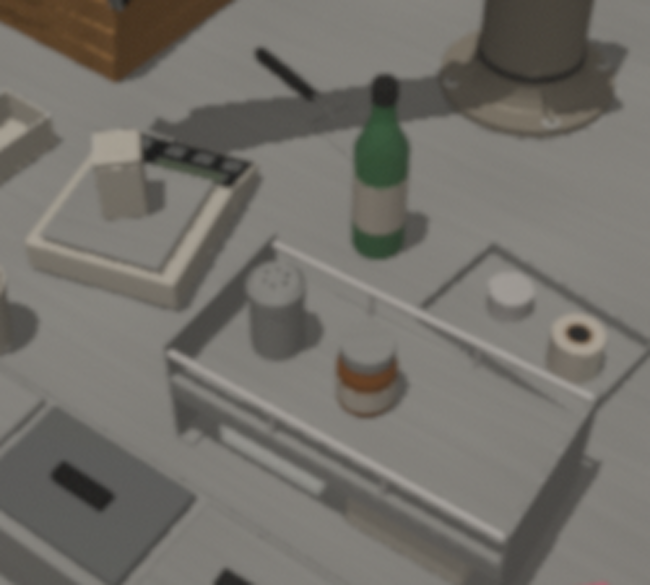

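```bash
python3 - <<'E'
from h import *
print(bp('top',[(367.7,213.3)],.154),bp('scene',[(170+117/2.6,120+146/2.6)],.154))
E
```

```text
[[ 0.5328 -0.2369  0.154 ]] [[ 0.539  -0.2336  0.154 ]]
```

```bash
python3 -c "
from plant import ctrl
print(ctrl.hand_in(), ctrl.observe()['time'])"
```

```text
the job is handed in; nothing more can be done
the job is handed in; nothing more can be done
```

I did every step of the job in order and handed it in at about 29 s of the 67 s allowed; the hand-in reports no verdict.

- **Label roll:** it was set on its end in the tray and released. The last top and scene pictures show it standing clear of the tin.
- **Canister:** it was lifted over the front rail, with its centre about 0.3 m up at about 0.2 m in front of the shelf's centre. I set it on the platform and let go. The last pictures show it upright. My measurements put it 2 mm (top camera) and 7 mm (scene camera) from the platform's middle, against the 25 mm allowed.
- **Tare key:** the closed fingertips pressed it from first contact at 26.4 s until at least 27.1 s. The wrist force rose from 3.5 N to about 8.5 N and was 6.6 N just before I backed off. The force matched the key's stated give of about 1 mm per 7 N. The wrist picture showed the tip on the wide key only.
- **Other things:** the jar, shaker, tin, oil bottle and cup read within a few millimetres of where they started. I did not measure the tub and bowl again, but the arm went nowhere near either.

**Checks that disagreed or were off:**
- The cameras differed from each other by 5 to 10 mm, so I averaged them and compensated.
- The tool drifted to a tilt of about 5° while carrying the canister, so its base touched down slightly tilted. It settled flat as the fingers opened.
- In the final check the networks missed the roll and oil bottle in the scene picture, though both are plainly visible there.

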